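# Lock the pliers on the square silver bar

### The arm

A 7-joint arm with a two-finger parallel gripper is mounted at the origin on the work surface. World frame = base frame: x ahead of the robot, y to its left, z up, the work surface at z = 0. Lengths are in m, angles in rad, forces in N, time in s.
With the tool pointing down it reaches from about 0.425 to 1.025 m from the base axis. Payload 9.4 kg.
Tool frame: the origin (TCP) lies where the fingers leave the gripper's body, on its centre line; the fingertips stand 84 mm ahead of it and the grasp point (between the pads) lies 65 mm ahead of it (tips_ahead is the distance from the TCP to the fingertips, in m); z points along the fingers, x is the direction in which the jaws open and shut, and the axes are right-handed (so a half turn about z gives the same grasp; the last joint's range is limited). The gripper opens to 93 mm and grips with 3 to 60 N. Pads are 15 mm wide; open, the fingers measure 128 mm over their backs; the gripper's body (75 mm by 188 mm) begins 65 mm behind the grasp point.
Start: joints at [-1.218, 0.599, -0.003, 1.599, 0.002, 0.943, -0.08], TCP at [0.302, 0.659, 0.303] pointing down, gripper open.
Joint ranges: [-2.57, 2.57], [-0.35, 1.97], [-1.29, 1.29], [0.11, 2.56], [-1.05, 4.19], [0.11, 1.86], [-2.63, 2.63]. Speed limits (rad/s): [2.22, 2.22, 3.01, 3.01, 3.14, 3.14, 3.14].

### API

Orientations are given as a unit quaternion [x, y, z, w].
In Python, from plant import sense, capture, close_job, tips_ahead gives the robot as it stands.
- The arm moves only by the tool step_arm, never from a script. Its argument "motion" is a list that holds one entry, the list of rows, each a list of 7 numbers: the turn, a rotation vector about the tool's x, y, z in degrees, then the shift along the tool's x, y, z in m, then the opening in per cent of the stroke, from 0 (shut) to 100 (fully open). A call has 1 to 5 rows; each row shifts and turns the commanded pose from where the row before left it, along the tool's axes as they then stand; what a row does not reach is not made up. A row lasts 1/12 s, in which the tool goes at most 41.7 mm and 7.16 degrees, less where a joint would pass 70% of its speed; a pose out of reach is approached as far as the arm can. A call is refused whole if a number of a shift passes 0.0417 or a number of a turn 7.16, either way. A call with a gripper value outside its range is refused whole. The fingers move at their own pace and stop on an object; "force" is the grip in N (left out, the last holds). Time passes only in rows, so rows that do not move let the fingers close. It gives the time, the measured TCP pose, the force and the opening at its end, in the units of the state.
- sense(): the state, without advancing time (a new reading comes with each control period).
- capture(name): name is "scene" or "top"; returns a dict with "pixels" (480x640x3 uint8, red, green, blue), "fx", "fy", "cx", "cy" (pixels), "R" (3x3) and "t" (3): a world point X has camera coordinates R X + t. Camera axes: x right, y down, z forward; pixel columns grow to the right and rows downward; lengths in m; the calibration is good to about 2 mm. A picture is of the moment at which its call begins. There is no depth.
- close_job(): hands the job in, once; it reports no verdict.
The state is a dict: "time": time; "joints": joint angles; "qvel": joint speeds; "joint_torque": joint torques, N m; "eef_pos": TCP position; "orientation": TCP orientation; "force": force on the tool from outside, world axes, zero at the start; "wrist_torque": the same for the moment, N m; "opening": opening from 0.0 (shut) to 1.0 (fully open).
Only numpy, scipy, OpenCV 4.12 (cv2) and the standard library are available. Lean on these libraries where they do the work, as an engineer would, in place of code of your own. Each camera call takes 0.05 s, during which the arm holds its last target.

### The job

Put one end of the square silver bar between the jaws of the locking pliers lying on the board, straight and pushed fully home against the throat, then squeeze the two handles together until the resistance peaks and the toggle snaps over, so that the pliers stay locked on the bar when you let go. Silver and toggle are easily bruised, so squeeze by feel: never more than 22 N on the way, and stop the moment it gives, without slamming the handle on to its stop or bearing on it there (10 N at most). Let go, and leave the other things where they lie.

Things in the scene. Friction and masses are not known exactly. Their poses are not given: they have to be found in the camera images.
- pliers: Plain steel locking pliers, 200 mm long, 0.5 kg, lying flat and loose on the board, hinge axes vertical. Origin on the board's top, on the line taken by the axis of a clamped bar; x points along it out of the jaws, z up. Fixed jaw and handle are one piece on the +y side, moving jaw and lever on the -y side. A light spring holds them open until the toggle is past dead centre; then it stays locked.
- throat (a point): Middle of the throat, the flat wall across the bottom of the mouth: x = 20, y = 0 mm in the pliers' frame, 5 mm above the board. A bar that is home butts on it.
- jaw_tip (a point): Tip of the fixed jaw: x = 52, y = 5 mm in the pliers' frame, 18 mm above the board. Both gripping faces run from x = 20 to 52 mm and from 2 to 18 mm above the board; the fixed jaw's is the plane y = +5 mm.
- moving_jaw: The moving jaw; origin on its hinge at x = 0, y = 8 mm in the pliers' frame. Open, its gripping face runs from about y = -7 mm at the throat to y = -10 to -12 mm at the tip (pliers' frame), so the open mouth is about 12 mm wide at the throat and 15 to 17 mm at the tip for the 10 mm bar.
- handle_grip (a point): Place to squeeze on the fixed handle's outer face: x = -72, y = 21 mm in the pliers' frame, 11 mm above the board. That face is the plane y = 21 mm from x = -8 to -118 mm, 0 to 22 mm above the board.
- lever_grip (a point): Place to squeeze on the lever's outer face, 60 mm behind the lever's hinge, 11 mm above the board. Open, it is 68 mm from the fixed handle's outer face, across the pliers. Squeezed here the lever starts at 1 to 4 N, meets the bar, resists more and more to a peak of 7 to 17 N, then less and less, and at dead centre it gives: by itself it goes the last short way on to its firm stop.
- lever: The lever, the moving handle: a steel channel 10 mm thick, 108 mm long, 1 to 21 mm above the board. Origin on its hinge near the moving jaw; its -x axis runs along it to the free end, its outer face is y = -6 mm. Open, it splays about 25 degrees from the fixed handle; on its stop the two are side by side.
- screw: Knurled adjusting screw, 17 mm thick, sticking out 23 mm beyond the end of the fixed handle. Already set for this bar, on some starts tighter, on others looser, which sets the peak of the snap. Leave it.
- square_bar: The bar to be clamped: bright silver, square section 10 x 10 mm, 120 mm long, 125 g, lying on the bench. Origin in the middle of its underside, x along its length; both ends are alike. Home in the jaws, its middle lies 80 mm from the pliers' origin along their x.
- flat_strip: Bystander: flat silver strip 130 x 24 x 4 mm, lying on the bench; origin in the middle of its underside, x along its length.
- round_rod: Bystander: short round silver rod, 8 mm thick, 70 mm long, lying on the bench; x along its length.
- hammer: Bystander: hammer with a wooden handle, lying on the bench; its handle runs to -x.
- bench_block: Bystander: flat square steel bench block, 75 x 75 x 20 mm.
- board: Flat plywood working board, 320 x 220 x 16 mm, 0.95 kg, lying loose on the bench with the pliers on it. Origin in the middle of its underside, x along its length; its top is 16 mm above the bench.
Not all that is in view belongs to the job. What is shaped like the square_bar but yellow is not meant.

How it is judged:
By the outcome, as a careful person would: the job done as asked, in the order asked, and still so for the second after the job is handed in, with the robot touching nothing.
It also fails if it takes over 69 s, if anything falls off the work surface, if the arm or the gripper's body presses on something with over 40 N, if the wrist force passes 120 N, or if a joint passes its speed limit or range.

## Working session

There is one attempt and no reset: what is moved stays moved. The work goes in short steps, Python scripts to look and compute and a tool call to move; the robot and the scene stay as the last step left them, time stands still between calls to the robot, and variables do not carry over. Pictures are saved under pics/ and viewed, and the job is handed in when it is done.

Besides the shell and the picture viewer there is one more tool, called after "Request:" in YAML: its name, and indented under it one key for each argument. step_arm: Moves the arm, as the interface text tells. Its arguments: {"type":"object","properties":{"motion":{"type":"array"},"force":{"type":"number"}},"required":["motion"]}

```bash
ls; mkdir -p pics; python3 - <<'E'
from plant import sense,capture,tips_ahead
import cv2,json,numpy as np
print(tips_ahead, sense())
for n in ("scene","top"):
    c=capture(n); cv2.imwrite(f"pics/{n}0.png",c["pixels"][:,:,::-1]); np.savez(f"pics/{n}0.npz",**c)
    print(n,c["fx"],c["fy"],c["cx"],c["cy"],c["R"],c["t"])
E
```

```text
pics
0.0841 {'time': 0.0, 'joints': array([-1.21766021,  0.60013229, -0.00250133,  1.60011173,  0.00179812,
        0.94288456, -0.0797724 ]), 'qvel': array([-0.00015944,  0.00051855,  0.00054883,  0.00120777,  0.00063624,
        0.00181639, -0.0002546 ]), 'joint_torque': array([-1.28986434e-03, -7.65072012e+01,  1.49596050e+00, -2.52364522e+01,
       -5.25182043e-02,  1.66876463e-02,  1.02836689e-04]), 'eef_pos': array([0.30200573, 0.65872213, 0.30186177]), 'orientation': array([ 8.41627952e-01,  5.40057221e-01, -5.97987844e-04,  4.80540924e-04]), 'force': array([ 0.91083678, -0.22564373,  0.45551948]), 'wrist_torque': array([ 0.05207893,  0.06508709, -0.00126612]), 'opening': 1.0006878953275784}
scene 528.6280981187078 528.6280981187078 317.69366200865085 237.32707642379455 [[ 0.68996445  0.72383993 -0.00219422]
 [ 0.50299812 -0.48163342 -0.71765043]
 [-0.52052085  0.4940496  -0.69640006]] [-0.34481101 -0.25205915  1.38601595]
top 601.5634092160097 601.5634092160097 325.18132673302557 236.21683187897767 [[-0.0107168  -0.9999145  -0.00749285]
 [-0.99720631  0.01124113 -0.07384582]
 [ 0.07392374  0.00668053 -0.99724152]] [-0.04474167  0.55511451  1.0872435 ]
```

View pics/scene0.png

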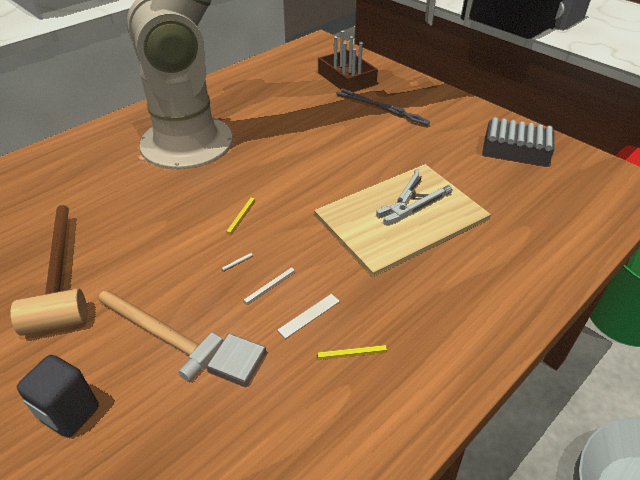

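View pics/top0.png

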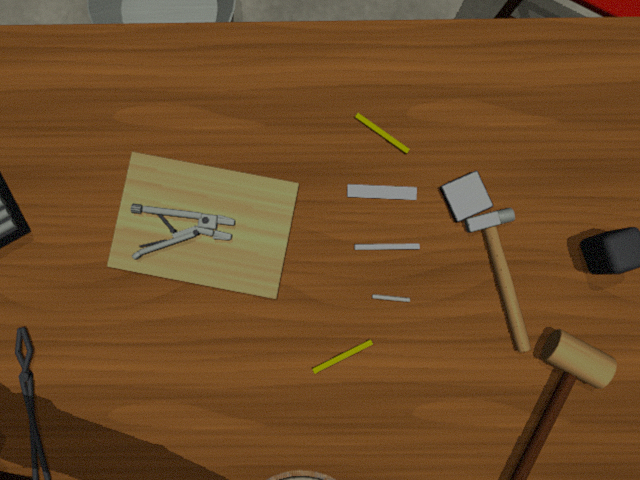

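The scene view shows the pliers on the board at about (415,203), the silver bar at (270,285), and yellow decoys at (241,215) and (352,351). In the top view the pliers are at (185,228) with jaws facing right, and the bar is at (387,246). Next I'll enlarge these areas and measure.

```bash
cat > h.py <<'E'
import numpy as np,cv2
def load(n): return dict(np.load(f"pics/{n}.npz"))
def ray(c,uv):
    d=np.array([(uv[0]-c["cx"])/c["fx"],(uv[1]-c["cy"])/c["fy"],1.0]); R=c["R"]
    return -R.T@c["t"], R.T@d
def onz(c,uv,z):
    o,d=ray(c,uv); return o+d*(z-o[2])/d[2]
def tri(c1,u1,c2,u2):
    o1,d1=ray(c1,u1);o2,d2=ray(c2,u2)
    A=np.stack([d1,-d2],1); s=np.linalg.lstsq(A,o2-o1,rcond=None)[0]
    p,q=o1+d1*s[0],o2+d2*s[1]; return (p+q)/2,np.linalg.norm(p-q)
def proj(c,X):
    p=c["R"]@np.asarray(X)+c["t"]; return np.array([c["fx"]*p[0]/p[2]+c["cx"],c["fy"]*p[1]/p[2]+c["cy"]])
def snap(n,name):
    from plant import capture
    c=capture(n); cv2.imwrite(f"pics/{name}.png",c["pixels"][:,:,::-1]); np.savez(f"pics/{name}.npz",**c); return c
def crop(c,x0,y0,x1,y1,k,out):
    im=cv2.resize(c["pixels"][y0:y1,x0:x1,::-1],None,fx=k,fy=k,interpolation=cv2.INTER_CUBIC)
    for x in range((x0+9)//10*10,x1,10): cv2.putText(im,str(x),((x-x0)*k,8),0,.3,(0,0,255)) if x%20==0 else 0; cv2.line(im,((x-x0)*k,10),((x-x0)*k,14),(0,0,255))
    for y in range((y0+9)//10*10,y1,10): cv2.putText(im,str(y),(0,(y-y0)*k+4),0,.3,(0,0,255))
    cv2.imwrite(f"pics/{out}.png",im)
E
python3 - <<'E'
from h import *
t=load("top0");s=load("scene0")
crop(t,100,140,310,310,3,"topc"); crop(s,310,150,500,280,4,"scenec")
for n,c,box in(("top",t,(340,225,440,262)),("scene",s,(235,262,305,308))):
    x0,y0,x1,y1=box; hsv=cv2.cvtColor(c["pixels"],cv2.COLOR_RGB2HSV)[y0:y1,x0:x1]
    m=((hsv[...,1]<70)&(hsv[...,2]>110)).astype(np.uint8)
    cs,_=cv2.findContours(m,0,1); k=max(cs,key=cv2.contourArea); r=cv2.minAreaRect(k+np.array([x0,y0])); print(n,r,cv2.boxPoints(r).tolist(),m.sum())
E
```

```text
top ((386.99127197265625, 246.13116455078125), (5.355624198913574, 64.10086822509766), 88.63607025146484) [[354.88616943359375, 244.21701049804688], [418.9688720703125, 242.69122314453125], [419.09637451171875, 248.04531860351562], [355.013671875, 249.57110595703125]] 349
scene ((268.720703125, 285.8226318359375), (6.254960060119629, 59.074623107910156), 55.61965560913086) [[242.5773162841797, 299.9207458496094], [291.3320007324219, 266.5622253417969], [294.86407470703125, 271.7245178222656], [246.10940551757812, 305.0830383300781]] 339
```

View pics/topc.png

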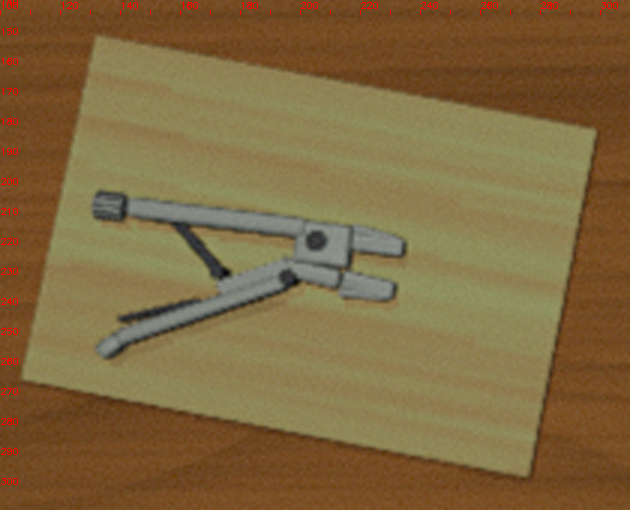

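View pics/scenec.png

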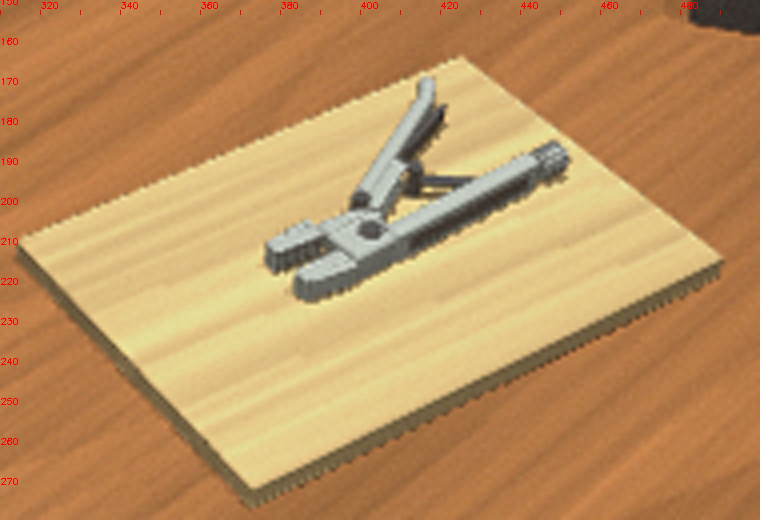

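The crops show the pliers' hinge bolt at top (205,220) and scene (402,207). The fixed jaw tip is at top (235,222), and the screw is at the far end, at (136,208).

```bash
python3 - <<'E'
from h import *
t=load("top0");s=load("scene0")
print("cams",ray(t,(0,0))[0],ray(s,(0,0))[0])
p,e=tri(t,(386.99+.0,246.13),s,(268.72,285.82)); print("bar mid tri",p,e)
for uv in((354.95,246.9),(419.03,245.4)): print("bar end z10",onz(t,uv,.01))
for uv in((244.34,302.5),(293.1,269.1)): print("bar end scene z8",onz(s,uv,.008))
# bolts: dark blobs
def dark(c,box,thr=85):
    x0,y0,x1,y1=box; g=cv2.cvtColor(c["pixels"],cv2.COLOR_RGB2GRAY)[y0:y1,x0:x1].astype(float)
    w=np.clip(thr-g,0,None); yy,xx=np.mgrid[y0:y1,x0:x1]; return (w*xx).sum()/w.sum(),(w*yy).sum()/w.sum(),g.min()
for nm,a,b in(("hinge",(201,215,211,225),(397,203,408,212)),("leverhinge",(192,228,200,236),(396,196,402,202))):
    A=dark(t,a);B=dark(s,b);print(nm,A,B,tri(t,A[:2],s,B[:2]))
# upper edge of fixed handle
hsv=cv2.cvtColor(t["pixels"],cv2.COLOR_RGB2HSV).astype(float)
S=hsv[...,1]
pts=[];low=[]
for u in range(145,200,3):
    col=S[195:232,u]; i=int(np.argmin(col[:30])); th=60
    j=i
    while col[j]<th: j-=1
    v=195+j+(col[j]-th)/(col[j]-col[j+1]); 
    k=i
    while col[k]<th: k+=1
    v2=195+k-1+(th-col[k-1])/(col[k]-col[k-1])
    pts.append((u,v));low.append((u,v2))
print([(u,round(v,2),round(w,2)) for (u,v),(_,w) in zip(pts,low)])
W=np.array([onz(t,p,.038)[:2] for p in pts]); L=cv2.fitLine(W.astype(np.float32),cv2.DIST_HUBER,0,1e-6,1e-6).ravel(); print("edge line",L, np.degrees(np.arctan2(L[1],L[0])))
# board corners (top z16)
for uv in((132,152),(298.5,183),(276.5,298.5),(107.5,266.5)): print("board",onz(t,uv,.016))
E
```

```text
cams [ 0.4727111  -0.05824132  1.12490201] [ 1.08614282 -0.55657275  0.78357464]
bar mid tri [ 0.53601733 -0.16556153  0.00495898] 0.00033941563676015527
bar end z10 [ 0.53486022 -0.10578857  0.01      ]
bar end z10 [ 0.53632223 -0.22459747  0.01      ]
bar end scene z8 [ 0.53825037 -0.22617706  0.008     ]
bar end scene z8 [ 0.53822104 -0.10405948  0.008     ]
hinge (np.float64(204.79126213592232), np.float64(219.748786407767), np.float64(49.0)) (np.float64(403.3333333333333), np.float64(207.77777777777777), np.float64(75.0)) (array([0.58726056, 0.16944278, 0.03507622]), np.float64(0.0033355564572526137))
leverhinge (np.float64(196.22513089005236), np.float64(232.81151832460733), np.float64(17.0)) (np.float64(399.4032258064516), np.float64(200.5), np.float64(64.0)) (array([0.56360091, 0.18547844, 0.03183602]), np.float64(0.0027683989039629197))Traceback (most recent call last):
  File "<stdin>", line 23, in <module>
IndexError: index 37 is out of bounds for axis 0 with size 37
```

```bash
python3 - <<'E'
from h import *
t=load("top0");s=load("scene0")
g=t["pixels"].astype(float)
D=g[...,0]-g[...,2]
for u in (150,165,180,195,210,225,230): print(u,D[200:245,u].astype(int).tolist())
print(D[222,225:242].astype(int).tolist(),D[237,222:242].astype(int).tolist())
E
```

```text
150 [54, 56, 56, 59, 59, 52, 28, -1, 3, 2, 2, 4, -1, 40, 65, 70, 60, 48, 47, 49, 48, 52, 56, 55, 53, 50, 47, 47, 49, 49, 53, 58, 63, 66, 67, 65, 61, 68, 61, 62, 61, 62, 51, 3, -7]
165 [54, 50, 48, 47, 54, 60, 61, 52, 18, 1, 3, 5, 5, 6, 3, 36, 71, 64, 45, 14, -13, -3, -6, 6, 34, 52, 58, 49, 46, 52, 48, 47, 48, 50, 59, 58, 64, 63, 63, 47, 1, 1, 7, 5, 4]
180 [56, 58, 55, 51, 52, 48, 49, 54, 61, 49, 6, 1, 3, 4, 2, 2, 1, 45, 68, 65, 60, 49, 49, 51, 47, 46, 51, 52, 53, 56, 41, 9, 2, 6, 4, 4, 6, 1, 1, 2, 0, 4, 42, 60, 61]
195 [58, 63, 56, 60, 59, 56, 49, 51, 52, 46, 54, 44, 3, 1, 1, 3, 2, 3, 15, 56, 65, 59, 62, 53, 51, 34, 3, -1, 5, 0, -2, 0, -3, -1, -1, -3, 20, 51, 66, 65, 58, 63, 65, 59, 62]
210 [64, 62, 61, 67, 62, 63, 58, 54, 51, 54, 53, 50, 52, 50, 24, 2, -2, 5, 5, 4, 3, 3, 3, 4, 4, 3, 4, 2, 4, 3, 4, 5, 3, 5, 0, 5, 45, 62, 47, 51, 50, 49, 52, 55, 64]
225 [60, 62, 64, 64, 60, 64, 58, 63, 62, 60, 59, 57, 53, 52, 55, 50, 27, -1, 0, 3, 4, 3, 0, -1, 24, 63, 65, 62, 57, 51, 54, 48, 24, 0, 2, 2, 3, 0, 0, 2, 47, 68, 58, 49, 54]
230 [57, 60, 63, 64, 60, 60, 64, 61, 61, 60, 57, 60, 58, 53, 54, 53, 53, 44, 8, 1, 1, 3, 0, 3, 2, 34, 61, 65, 59, 52, 51, 50, 47, 33, 3, -5, 1, -3, -2, 21, 61, 65, 63, 58, 49]
[0, 1, 4, 1, 6, 0, 2, 3, 2, 4, 40, 57, 52, 50, 53, 52, 53] [3, 1, 3, 0, 2, 5, 3, 3, -3, 17, 47, 50, 49, 50, 53, 49, 49, 53, 47, 49]
```

```bash
cat >> h.py <<'E'
def edges(col,v0,th=25):
    "subpixel crossings: list of (v,dir) dir=-1 entering grey"
    out=[]
    for i in range(len(col)-1):
        a,b=col[i],col[i+1]
        if (a-th)*(b-th)<0: out.append((v0+i+(a-th)/(a-b),-1 if b<a else 1))
    return out
def line(P):
    return cv2.fitLine(np.asarray(P,np.float32),cv2.DIST_HUBER,0,1e-6,1e-6).ravel()
def pliers(t,verbose=True):
    g=t["pixels"].astype(float); D=g[...,0]-g[...,2]
    E={}
    return D
E
python3 - <<'E'
from h import *
t=load("top0");s=load("scene0")
D=pliers(t)
up=[];lo=[];ji=[];mj=[];lev=[]
for u in range(145,193,2):
    e=edges(D[195:262,u],195); a=[v for v,d in e if d<0]; b=[v for v,d in e if d>0]
    up.append(onz(t,(u,a[0]),.038)[:2]); lo.append(onz(t,(u,b[0]),.038)[:2])
    lev.append((u,b[-1]))
for u in range(222,232):
    e=edges(D[205:250,u],205); 
    b=[v for v,d in e if d>0]; a=[v for v,d in e if d<0]
    ji.append(onz(t,(u,b[0]),.034)[:2]); mj.append(onz(t,(u,a[1]),.034)[:2]); 
for n,P in(("up",up),("lo",lo),("jawin",ji),("movjaw",mj)):
    L=line(P); L=L if L[1]<0 else np.r_[-L[:2],L[2:]]; r=(np.array(P)-L[2:])@[-L[1],L[0]]
    print(n,L,"ang",np.degrees(np.arctan2(L[1],L[0])),"rms mm",1e3*r.std())
L=line(up);L=L if L[1]<0 else np.r_[-L[:2],L[2:]]
ex=L[:2].astype(float); ey=np.array([-ex[1],ex[0]]); 
# hinge
h=onz(t,(204.79,219.75),.016+.024)[:2]; print("hinge top z40",h,"scene",onz(s,(402.5,207.5),.04)[:2])
O1=h-.008*ey
yO=(L[2:]@ey)-.021; print("y of origin from edge",yO,"from hinge",O1@ey, "jawin", np.mean(np.array(ji)@ey)-.005)
tip=onz(t,(234.6,221.5),.034)[:2]; print("tip",tip,"x0 from tip",tip@ex-.052,"from hinge",h@ex)
scr=onz(t,(131.,208),.027)[:2]; print("screw end x rel hinge",(scr-h)@ex)
m=[onz(t,p,.037)[:2] for p in lev]
q=np.array([[(p-h)@ex,(p-h)@ey+.008] for p in m])*1e3; print("lever outer (x,y)",q[::3].round(1).tolist())
q=np.array([[(p-h)@ex,(p-h)@ey+.008] for p in mj])*1e3; print("mj",q.round(1).tolist())
q=np.array([[(p-h)@ex,(p-h)@ey+.008] for p in ji])*1e3; print("ji",q.round(1).tolist())
q=np.array([[(p-h)@ex,(p-h)@ey+.008] for p in up])*1e3; print("up",q.round(1)[::4].tolist())
E
```

```text
up [-0.12923042 -0.9916146   0.6080523   0.23774485] ang -97.42512 rms mm 0.1391987066406702
lo [-0.13101742 -0.9913801   0.59607184  0.24165016] ang -97.52838 rms mm 1.9391545933451213
jawin [ 0.97871965 -0.20520203  0.57452124  0.12875617] ang -11.841325 rms mm 5.061521317287857
movjaw [-0.24724197 -0.9689538   0.5626819   0.12874052] ang -104.31436 rms mm 0.16311030788257377
hinge top z40 [0.58556109 0.16719183] scene [0.58962617 0.1655748 ]
y of origin from edge 0.5512296710672017 from hinge 0.5510446447846697 jawin 0.5480644027736897
tip [0.58235288 0.11397716] x0 from tip -0.24027912306894966 from hinge -0.24146216856215114
screw end x rel hinge -0.1408580125265913
lever outer (x,y) [[-100.3, -65.3], [-90.0, -60.5], [-79.7, -55.8], [-69.3, -50.9], [-59.1, -45.6], [-48.7, -40.5], [-38.4, -35.8], [-28.1, -30.6]]
mj [[32.7, -8.9], [34.6, -9.0], [36.4, -9.0], [38.3, -9.3], [40.2, -9.6], [42.0, -9.7], [43.9, -9.9], [45.7, -10.0], [47.6, -10.6], [49.5, -11.0]]
ji [[30.9, 4.9], [32.7, 4.9], [38.2, -22.9], [36.4, 5.0], [38.3, 4.8], [40.1, 4.7], [42.0, 4.7], [43.8, 4.5], [45.6, 4.9], [47.5, 4.9]]
up [[-112.3, 21.1], [-97.5, 21.1], [-82.8, 21.1], [-68.0, 21.1], [-53.3, 21.0], [-38.6, 21.2]]
```

Both views agree. The bar's middle is at (0.536,-0.165) with length 119 mm. The pliers' origin is at about (0.5776,0.168), with x at -97.4°, and the edge, hinge and tip agree to about 1 mm. Now I'll turn the tool and descend.

Request:
step_arm:
  motion:
    - [[0,0,6.47,0,0,0.01,40],[0,0,6.47,0,0,0.01,40],[0,0,6.47,0,0,0.01,40],[0,0,6.47,0,0,0.01,40],[0,0,6.47,0,0,0.01,40]]
  force: 20

```text
time: 0.52
eef_pos: [0.3021, 0.6588, 0.2518]
orientation: [0.96, 0.281, -0.0, 0.0]
force: [-0.2, -0.1, -0.6]
opening: 0.691
```

Request:
step_arm:
  motion:
    - [[0,0,6.47,0,0,0.01,40],[0,0,6.47,0,0,0.01,40],[0,0,6.47,0,0,0.01,40],[0,0,6.47,0,0,0.01,40],[0,0,6.47,0,0,0.01,40]]

```text
time: 0.93
eef_pos: [0.3019, 0.6589, 0.2018]
orientation: [1.0, 0.003, -0.0, 0.0]
force: [-0.2, 1.5, 0.1]
opening: 0.407
```

Request:
step_arm:
  motion:
    - [[0,0,0,0.009,0.035,0,40],[0,0,0,0.009,0.035,0,40],[0,0,0,0.009,0.035,0,40],[0,0,0,0.009,0.035,0,40],[0,0,0,0.009,0.035,0,40]]

```text
time: 1.35
eef_pos: [0.3491, 0.4829, 0.2024]
orientation: [1.0, 0.006, -0.0, 0.0]
force: [1.0, -0.1, -0.1]
opening: 0.4
```

Request:
step_arm:
  motion:
    - [[0,0,0,0.009,0.035,0,40],[0,0,0,0.009,0.035,0,40],[0,0,0,0.009,0.035,0,40],[0,0,0,0.009,0.035,0,40],[0,0,0,0.009,0.035,0,40]]

```text
time: 1.77
eef_pos: [0.3963, 0.3085, 0.2026]
orientation: [1.0, 0.006, -0.0, 0.0]
force: [0.9, -0.3, -0.6]
opening: 0.397
```

Request:
step_arm:
  motion:
    - [[0,0,0,0.009,0.035,0,40],[0,0,0,0.009,0.035,0,40],[0,0,0,0.009,0.035,0,40],[0,0,0,0.009,0.035,0,40],[0,0,0,0.009,0.035,0,40]]

```text
time: 2.18
eef_pos: [0.4434, 0.1341, 0.2027]
orientation: [1.0, 0.006, -0.0, 0.0]
force: [0.8, -0.1, -0.3]
opening: 0.4
```

Request:
step_arm:
  motion:
    - [[0,0,0,0.009,0.035,0,40],[0,0,0,0.009,0.035,0,40],[0,0,0,0.009,0.035,0,40],[0,0,0,0.009,0.035,0,40],[0,0,0,0.009,0.035,0,40]]

```text
time: 2.6
eef_pos: [0.4905, -0.0406, 0.2026]
orientation: [1.0, 0.006, -0.0, -0.0]
force: [0.0, 0.4, 0.1]
opening: 0.403
```

Request:
step_arm:
  motion:
    - [[0,0,0,0.009,0.035,0,40],[0,0,0,0.009,0.035,0,40],[0,0,0,0.009,0.035,0,40],[0,0,0,0.009,0.02,0,40],[0,0,0,0,0,0,40]]

```text
time: 3.02
eef_pos: [0.529, -0.1687, 0.2028]
orientation: [1.0, 0.003, 0.001, 0.001]
force: [0.1, 0.5, 0.6]
opening: 0.399
```

Request:
step_arm:
  motion:
    - [[0,0,0,0.004,0.018,0,40],[0,0,0,0.004,0.018,0.03,40],[0,0,0,0,0,0.035,40],[0,0,0,0,0,0.035,40],[0,0,0,0,0,0,40]]

```text
time: 3.43
eef_pos: [0.5338, -0.198, 0.0973]
orientation: [1.0, 0.006, -0.004, -0.001]
force: [-0.8, 0.7, -0.6]
opening: 0.4
```

```bash
python3 - <<'E'
from h import *
from plant import sense
c=snap("scene","s1"); crop(c,200,180,360,320,5,"s1c"); s=sense(); print(s["eef_pos"],s["orientation"])
E
```

```text
[ 0.53448362 -0.19814009  0.10000774] [ 0.99997558  0.00609801 -0.00322001 -0.00113675]
```

View pics/s1c.png

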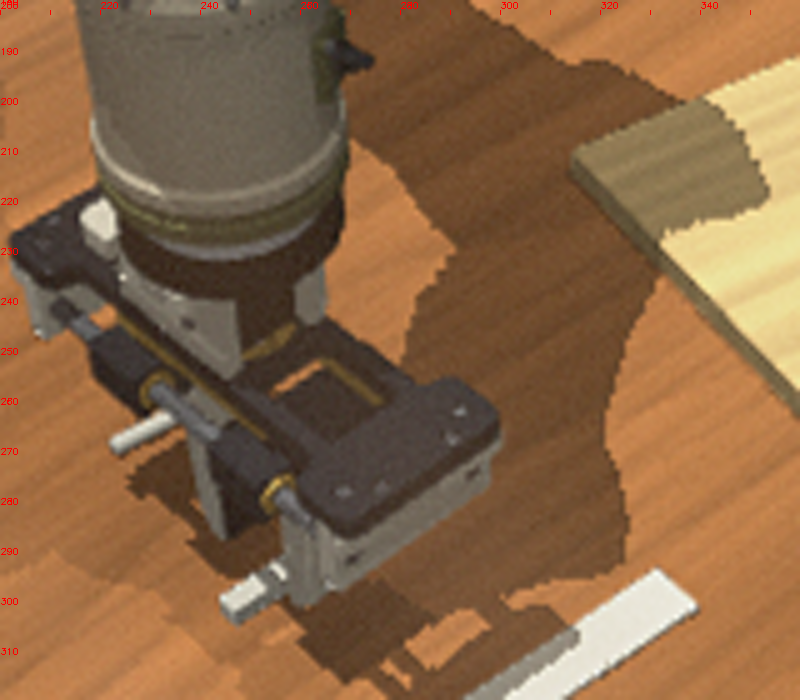

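The scene view shows the open fingers straddling the bar's near end, which sticks out at (248,298). Going down to grip.

Request:
step_arm:
  motion:
    - [[0,0,0,0.002,0.007,0.005,40],[0,0,0,0,0,0.006,40],[0,0,0,0,0,0.003,40],[0,0,0,0,0,0,40],[0,0,0,0,0,0,40]]

```text
time: 3.9
eef_pos: [0.5386, -0.2061, 0.0896]
orientation: [1.0, 0.006, 0.001, 0.0]
force: [-0.3, 0.3, 0.7]
opening: 0.401
```

```bash
python3 -c "
from plant import sense
s=sense();print(s['eef_pos'],s['orientation'],s['force'])"
```

```text
[ 0.53863788 -0.2061217   0.08964916] [9.99981868e-01 5.99001015e-03 6.03865492e-04 1.36108977e-04] [-0.26670406  0.30712586  0.69920591]
```

Request:
step_arm:
  motion:
    - [[0,0,0,0,0,0.004,40],[0,0,0,0,0,0,40],[0,0,0,0,0,0,10],[0,0,0,0,0,0,5],[0,0,0,0,0,0,5]]
  force: 15

```text
time: 4.32
eef_pos: [0.5383, -0.2062, 0.0848]
orientation: [1.0, 0.006, 0.0, 0.0]
force: [0.1, 0.8, -0.6]
opening: 0.232
```

Request:
step_arm:
  motion:
    - [[0,0,0,0,0,0,5],[0,0,0,0,0,0,5],[0,0,0,0,0,0,5],[0,0,0,0,0,0,5],[0,0,0,0,0,0,5]]
  force: 30

```text
time: 4.73
eef_pos: [0.5382, -0.2062, 0.0848]
orientation: [1.0, 0.006, -0.0, -0.0]
force: [-0.5, -0.3, 0.7]
opening: 0.104
```

Request:
step_arm:
  motion:
    - [[0,0,0,0,0,-0.01,5],[0,0,0,0,0,-0.02,5],[0,0,0,0,0,-0.02,5],[0,0,0,0,0,0,5],[0,0,0,0,0,0,5]]
  force: 35

```text
time: 5.15
eef_pos: [0.5389, -0.2063, 0.136]
orientation: [1.0, 0.006, 0.001, 0.0]
force: [-0.0, 0.5, -1.4]
opening: 0.101
```

```bash
python3 - <<'E'
from h import *
from plant import sense
s=sense(); print(s["eef_pos"],s["orientation"],s["force"])
c=snap("scene","s2"); crop(c,200,180,360,320,5,"s2c"); d=snap("top","t2"); crop(d,280,150,440,300,5,"t2c")
E
```

```text
[ 0.53888432 -0.20634096  0.13602824] [9.99981509e-01 5.93970667e-03 1.24889493e-03 3.76552852e-04] [-0.04654395  0.47165048 -1.42450915]
```

View pics/s2c.png

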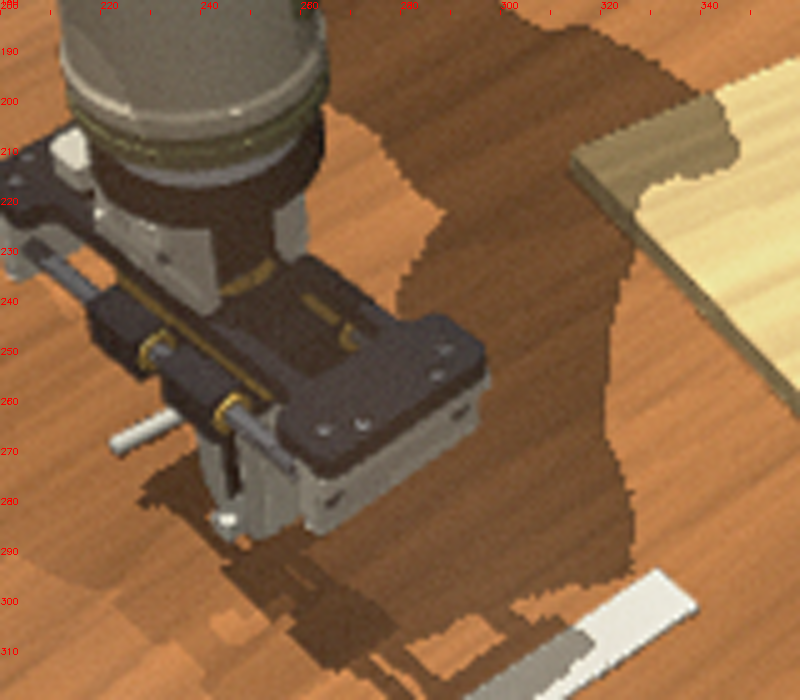

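View pics/t2c.png

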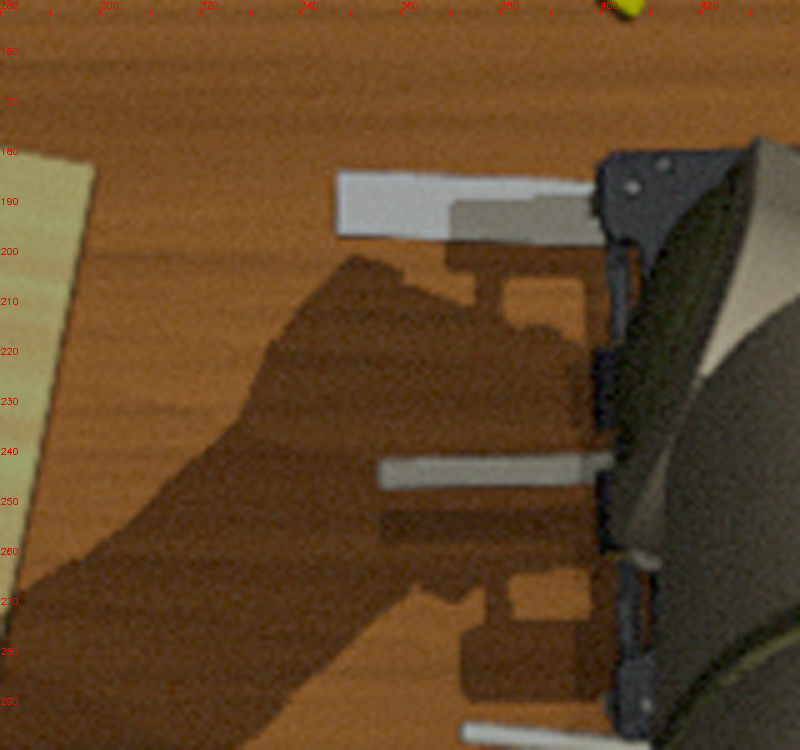

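The bar is held. In the top view it shows at columns 355-400, row 244. I'll use it to get the camera-to-robot bias.

```bash
python3 - <<'E'
from h import *
c=load("t2"); g=c["pixels"].astype(float); D=g[...,0]-g[...,2]
print(D[244,348:362].astype(int).tolist()); print(D[234:256,375].astype(int).tolist()); 
P=[];Q=[]
for u in range(358,394,2):
    e=edges(D[236:254,u],236,15); a=[v for v,d in e if d<0][0]; b=[v for v,d in e if d>0][-1]
    P.append(onz(c,(u,(a+b)/2),.0612)[:2]); Q.append(b-a)
L=line(P); print(L,np.degrees(np.arctan2(L[1],L[0])),np.mean(Q))
e=edges(D[244,345:365],345,15); print(e, onz(c,(e[0][0],244.5),.0612), onz(c,(e[0][0],244.5),.0552))
E
```

```text
[47, 53, 55, 56, 70, 52, 65, 27, 8, 9, 12, 14, 15, 14]
[63, 60, 58, 63, 61, 61, 56, 15, 11, 13, 13, 12, 10, 28, 56, 58, 52, 58, 42, 49, 40, 47]Traceback (most recent call last):
  File "<stdin>", line 6, in <module>
IndexError: list index out of range
```

```bash
python3 - <<'E'
from h import *
c=load("t2"); g=c["pixels"].astype(float); D=g[...,0]-g[...,2]
P=[];Q=[]
for u in range(358,394,2):
    e=edges(D[236:254,u],236,34); a=[v for v,d in e if d<0][0]; b=[v for v,d in e if d>0][0]
    P.append(onz(c,(u,(a+b)/2),.0612)[:2]); Q.append(b-a)
L=line(P); ang=np.degrees(np.arctan2(L[1],L[0])); print(L,ang,np.mean(Q))
xb=L[2]+L[0]/L[1]*(-.2063-L[3]); print("axis x at y=-.2063 (cam)",xb)
e=edges(D[244,345:365],345,34); print(e, onz(c,(e[0][0],244.5),.0612))
E
```

```text
[ 0.01555638 -0.999879    0.5370272  -0.13916239] -89.10864 6.542064760181306
axis x at y=-.2063 (cam) 0.53807175
[(np.float64(354.8157894736842), -1)] [ 0.53626398 -0.10342865  0.0612    ]
```

Request:
step_arm:
  motion:
    - [[0,0,4.15,0,0,0,5],[0,0,4.15,0,0,0,5],[0,0,0,-0.002,-0.034,0,5],[0,0,0,-0.002,-0.034,0,5],[0,0,0,-0.002,-0.034,0,5]]

```text
time: 5.67
eef_pos: [0.5453, -0.1037, 0.1337]
orientation: [0.998, -0.067, -0.001, 0.0]
force: [0.5, 0.5, -1.6]
opening: 0.104
```

Request:
step_arm:
  motion:
    - [[0,0,0,-0.002,-0.034,0,5],[0,0,0,-0.002,-0.034,0.01,5],[0,0,0,-0.001,-0.033,0.01,5],[0,0,0,0,0,0,5],[0,0,0,0,0,0,5]]

```text
time: 6.08
eef_pos: [0.5538, -0.001, 0.1132]
orientation: [0.998, -0.064, -0.001, -0.0]
force: [0.2, -1.2, -0.9]
opening: 0.107
```

```bash
python3 - <<'E'
from h import *
from plant import sense
print("board corner",tri(load("top0"),(298.7,182.7),load("scene0"),(373.2,273)))
s=sense(); print(s["eef_pos"],s["orientation"],s["force"])
c=snap("scene","s3"); crop(c,290,150,450,290,5,"s3c"); d=snap("top","t3"); crop(d,190,150,350,300,5,"t3c")
s=sense(); print(s["eef_pos"],s["orientation"],s["force"])
E
```

```text
board corner (array([ 0.65683403, -0.00145059,  0.01262925]), np.float64(0.0026657393822735105))
[ 0.55376354 -0.00103961  0.11319483] [ 9.97937827e-01 -6.41732080e-02 -1.37098821e-03 -1.12979792e-04] [ 0.22457964 -1.2199072  -0.85799873]
[ 0.55396591 -0.00432533  0.11414221] [ 9.97775697e-01 -6.66563169e-02 -6.02953919e-04  4.80047567e-04] [ 0.1144043  -0.76855342 -1.22980619]
```

View pics/s3c.png

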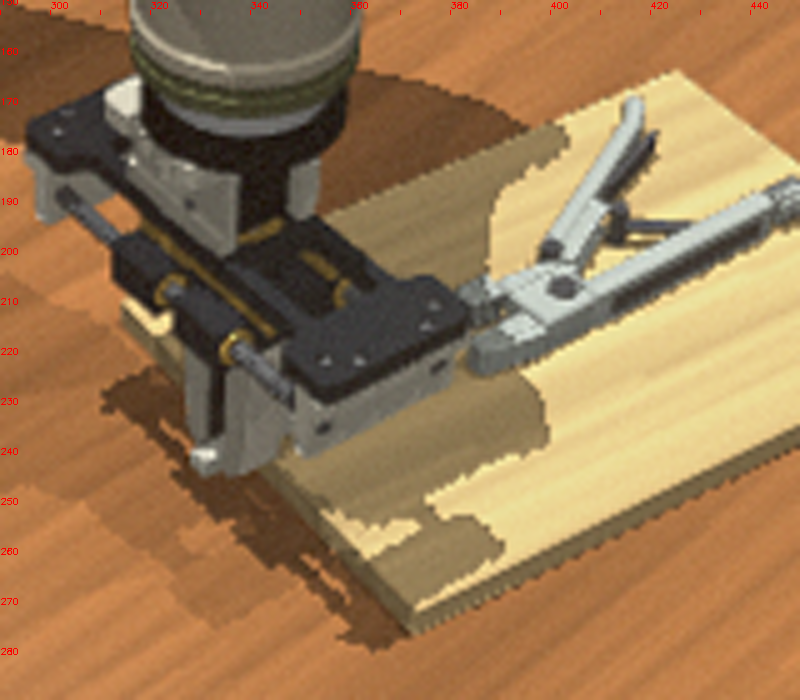

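View pics/t3c.png

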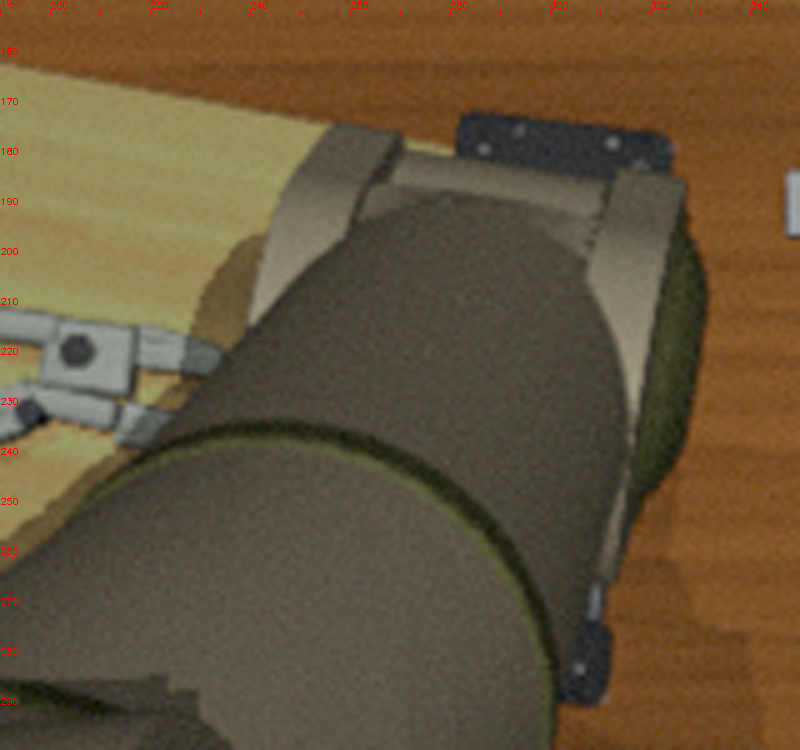

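```bash
python3 - <<'E'
from h import *
s=load("s3");s0=load("scene0")
ex=np.array([-.1292,-.9916]);ey=np.array([.9916,-.1292]);O=np.array([.5781,.1682])
crop(s,320,232,345,252,30,"s3d")
T=np.array([.5539,-.0030]); e=T+.0171*ex
for dy in(-.005,.005):
  for z in(.0285,.0385): print("end corner",dy,z,proj(s,[*(e+dy*ey),z]))
print("pred hinge",proj(s,[*(O+.008*ey),.04]), "jaw tip y5 z34", proj(s,[*(O+.052*ex+.005*ey),.034]), "handle edge x-40,-110",proj(s,[*(O-.04*ex+.021*ey),.038]),proj(s,[*(O-.11*ex+.021*ey),.038]), proj(s,[*(O-.11*ex+.021*ey),.016]))
crop(s,375,170,465,230,8,"s3e")
E
```

```text
end corner -0.005 0.0285 [326.7544198  243.14265834]
end corner -0.005 0.0385 [326.80277291 239.61878468]
end corner 0.005 0.0285 [329.73205809 245.95565076]
end corner 0.005 0.0385 [329.8002518  242.43097648]
pred hinge [401.68383492 206.37166304] jaw tip y5 z34 [382.247708   217.29586406] handle edge x-40,-110 [419.32045539 203.07682999] [442.15276331 190.95614093] [440.57366304 198.55795553]
```

View pics/s3d.png

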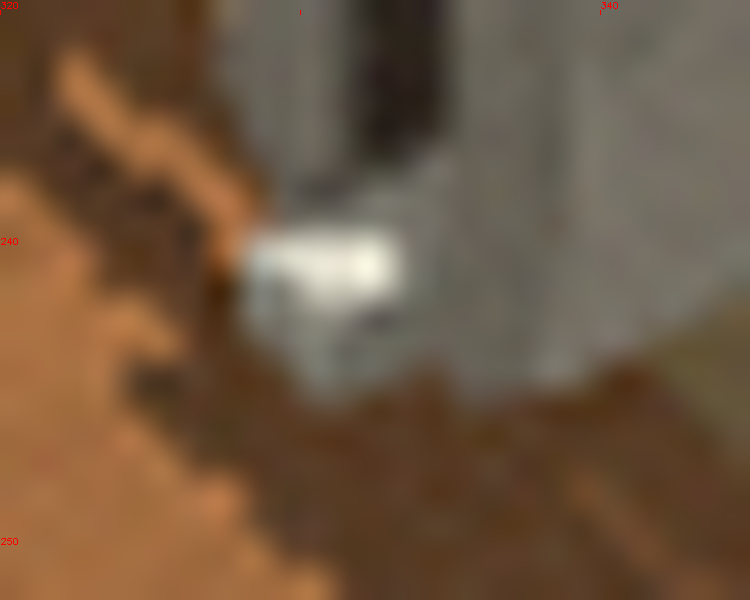

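View pics/s3e.png

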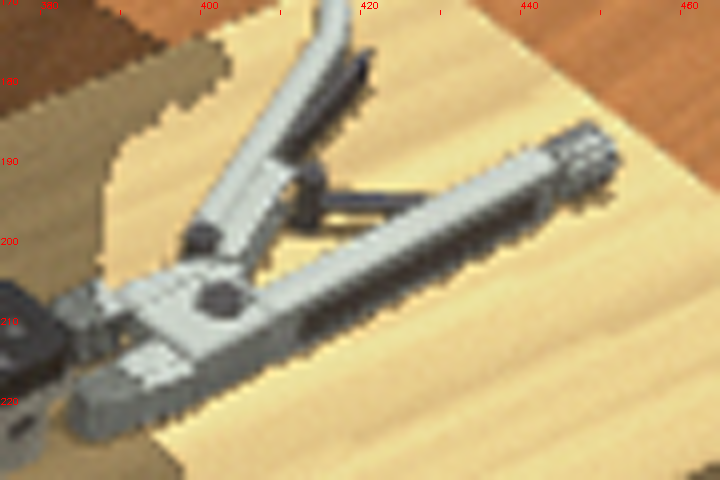

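The scene view puts the bar and pliers within about 0.5 mm of the plan across the mouth. The bar's end is at (329,242) and the handle edge matches its prediction. The arm hides the mouth in the top view, so I'll insert slowly by feel.

Request:
step_arm:
  motion:
    - [[0,0,0,0.0008,0,0.006,5],[0,0,0,0,0,0.005,5],[0,0,0,0,0,0,5],[0,0,0,0,0,0,5],[0,0,0,0,0,0,5]]

```text
time: 6.6
eef_pos: [0.5551, -0.0043, 0.1037]
orientation: [0.998, -0.067, -0.0, 0.0]
force: [-0.0, 1.5, -0.7]
opening: 0.102
```

```bash
cat >> h.py <<'E'
def st():
    from plant import sense
    s=sense(); p=s["eef_pos"]; ex=np.array([-.1292,-.9916]);ey=np.array([.9916,-.1292]);O=np.array([.5781,.1682])
    d=p[:2]-O; q=s["orientation"]; print("t %.2f p"%s["time"],p.round(4),"q",q.round(4),"yaw",round(np.degrees(2*np.arctan2(q[1],q[0])),2),"F",s["force"].round(1),"M",s["wrist_torque"].round(2),"px,py mm",(d@ex*1e3).round(1),(d@ey*1e3).round(1),"op",round(s["opening"]*93,2))
E
python3 -c "from h import *;st()"
```

```text
t 6.60 p [ 0.5551 -0.0043  0.1037] q [ 9.978e-01 -6.700e-02 -1.000e-04  0.000e+00] yaw -7.68 F [-0.   1.5 -0.7] M [-0.14  0.1  -0.01] px,py mm 174.0 -0.5 op 9.47
```

Request:
step_arm:
  motion:
    - [[0,0,0,0,-0.008,0.0015,5],[0,0,0,0,-0.008,0,5],[0,0,0,0,-0.006,0,5],[0,0,0,0,-0.003,0,5],[0,0,0,0,0,0,5]]

```text
time: 7.02
eef_pos: [0.5586, 0.0228, 0.1022]
orientation: [0.998, -0.065, 0.0, -0.0]
force: [-0.2, -0.5, -0.4]
opening: 0.105
```

```bash
python3 - <<'E'
from h import *
st(); s=snap("scene","s4"); crop(s,330,160,450,260,6,"s4c")
E
```

```text
t 7.02 p [0.5586 0.0228 0.1022] q [ 9.979e-01 -6.540e-02  1.000e-04 -3.000e-04] yaw -7.5 F [-0.2 -0.5 -0.4] M [-0.12  0.07  0.  ] px,py mm 146.7 -0.5 op 9.76
```

View pics/s4c.png

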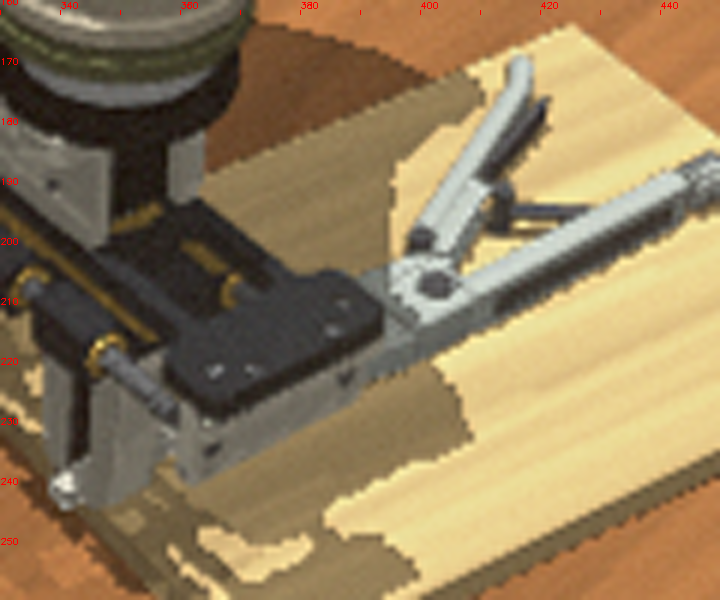

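The pliers haven't moved, and the bar's end should be about 8 mm inside the jaws. Continuing slowly.

Request:
step_arm:
  motion:
    - [[0,0,0,0,-0.005,0,5],[0,0,0,0,-0.005,0,5],[0,0,0,0,-0.004,0,5],[0,0,0,0,-0.002,0,5],[0,0,0,0,0,0,5]]

```text
time: 7.48
eef_pos: [0.5607, 0.0378, 0.1022]
orientation: [0.998, -0.066, 0.0, -0.0]
force: [0.5, 0.5, -1.1]
opening: 0.099
```

```bash
python3 -c "from h import *;st()"
```

```text
t 7.48 p [0.5607 0.0378 0.1022] q [ 9.978e-01 -6.600e-02  1.000e-04 -1.000e-04] yaw -7.57 F [ 0.5  0.5 -1.1] M [-0.07  0.06 -0.04] px,py mm 131.6 -0.4 op 9.19
```

Request:
step_arm:
  motion:
    - [[0,0,0,0,-0.002,0,5],[0,0,0,0,-0.002,0,5],[0,0,0,0,-0.001,0,5],[0,0,0,0,0,0,5]]

```text
time: 7.82
eef_pos: [0.5613, 0.0422, 0.1022]
orientation: [0.998, -0.066, 0.0, -0.0]
force: [-0.4, -0.3, -1.3]
opening: 0.101
```

```bash
python3 -c "from h import *;st()"
```

```text
t 7.82 p [0.5613 0.0422 0.1022] q [ 0.9978 -0.0664  0.     -0.    ] yaw -7.62 F [-0.4 -0.3 -1.3] M [-0.13  0.1  -0.02] px,py mm 127.2 -0.4 op 9.42
```

Request:
step_arm:
  motion:
    - [[0,0,0,0,-0.001,0,5],[0,0,0,0,-0.001,0,5],[0,0,0,0,0,0,5]]

```text
time: 8.07
eef_pos: [0.5615, 0.0441, 0.1022]
orientation: [0.998, -0.066, 0.0, -0.0]
force: [0.2, -0.5, -0.1]
opening: 0.104
```

```bash
python3 -c "from h import *;st()"
```

```text
t 8.07 p [0.5615 0.0441 0.1022] q [ 0.9978 -0.0664  0.     -0.    ] yaw -7.62 F [ 0.2 -0.5 -0.1] M [-0.1   0.07 -0.01] px,py mm 125.2 -0.4 op 9.69
```

Request:
step_arm:
  motion:
    - [[0,0,0,0,-0.001,0,5],[0,0,0,0,-0.001,0,5],[0,0,0,0,0,0,5]]

```text
time: 8.32
eef_pos: [0.5618, 0.0461, 0.1022]
orientation: [0.998, -0.066, 0.0, -0.0]
force: [0.2, -0.3, -0.5]
opening: 0.105
```

```bash
python3 -c "from h import *;st()"
```

```text
t 8.32 p [0.5618 0.0461 0.1022] q [ 0.9978 -0.0664  0.     -0.    ] yaw -7.61 F [ 0.2 -0.3 -0.5] M [-0.15  0.09 -0.01] px,py mm 123.1 -0.4 op 9.81
```

Request:
step_arm:
  motion:
    - [[0,0,0,0,-0.001,0,5],[0,0,0,0,-0.001,0,5],[0,0,0,0,0,0,5]]

```text
time: 8.57
eef_pos: [0.5621, 0.048, 0.1022]
orientation: [0.998, -0.066, 0.0, 0.0]
force: [-0.8, -0.6, -0.7]
opening: 0.1
```

```bash
python3 - <<'E'
from h import *
st(); s=snap("scene","s5"); crop(s,330,160,450,260,6,"s5c")
a=load("s4")["pixels"].astype(int)[160:205,395:460].sum(2);b=s["pixels"].astype(int)[160:205,395:460].sum(2)
sh=cv2.phaseCorrelate(np.float64(a),np.float64(b)); print(sh)
E
```

```text
t 8.57 p [0.5621 0.048  0.1022] q [ 0.9978 -0.0664  0.      0.    ] yaw -7.62 F [-0.8 -0.6 -0.7] M [-0.11  0.08 -0.04] px,py mm 121.3 -0.4 op 9.26
((0.04640307521840015, 0.6213867836900917), 0.8571984044349563)
```

```bash
python3 - <<'E'
from h import *
t=snap("top","t5"); crop(t,100,140,300,290,4,"t5c")
for n in("top0","t3","t5"):
    D=pliers(load(n)); print(n,[round(edges(D[r,120:150],120)[0][0],2) for r in(206,208,210)],[edges(D[195:225,u],195)[:2] for u in(160,)])
for n in("scene0","s3","s4","s5"):
    D=pliers(load(n)); print(n,[[round(e[0],2) for e in edges(D[r,435:465],435)] for r in(188,190)])
E
```

```text
top0 [np.float64(130.49), np.float64(130.32), np.float64(130.41)] [[(np.float64(207.3684210526316), -1), (np.float64(217.69230769230768), 1)]]
t3 [np.float64(130.5), np.float64(130.43), np.float64(130.4)] [[(np.float64(207.2258064516129), -1), (np.float64(217.6578947368421), 1)]]
t5 [np.float64(130.53), np.float64(130.33), np.float64(130.38)] [[(np.float64(207.28571428571428), -1), (np.float64(217.63636363636363), 1)]]
scene0 [[np.float64(441.88), np.float64(451.35)], [np.float64(437.54), np.float64(451.45)]]
s3 [[np.float64(451.35)], [np.float64(437.57), np.float64(451.45)]]
s4 [[np.float64(441.9), np.float64(451.35)], [np.float64(437.53), np.float64(451.43)]]
s5 [[np.float64(442.08), np.float64(451.35)], [np.float64(437.55), np.float64(451.45)]]
```

View pics/s5c.png

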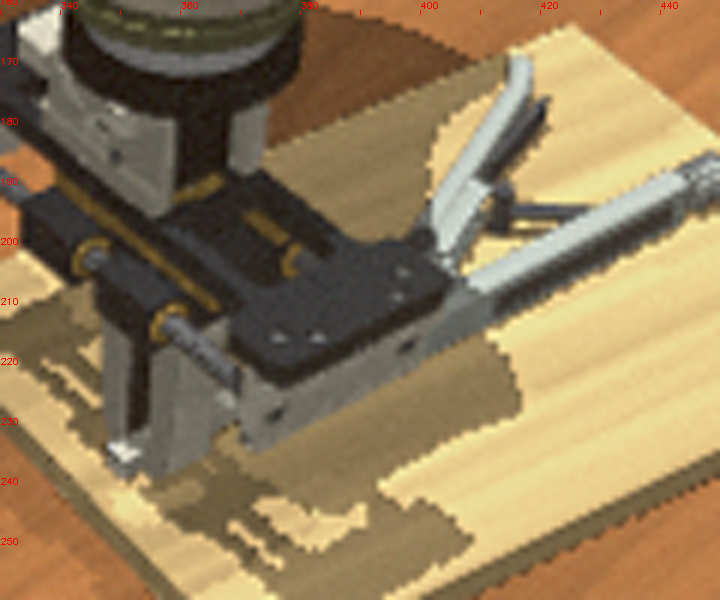

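View pics/t5c.png

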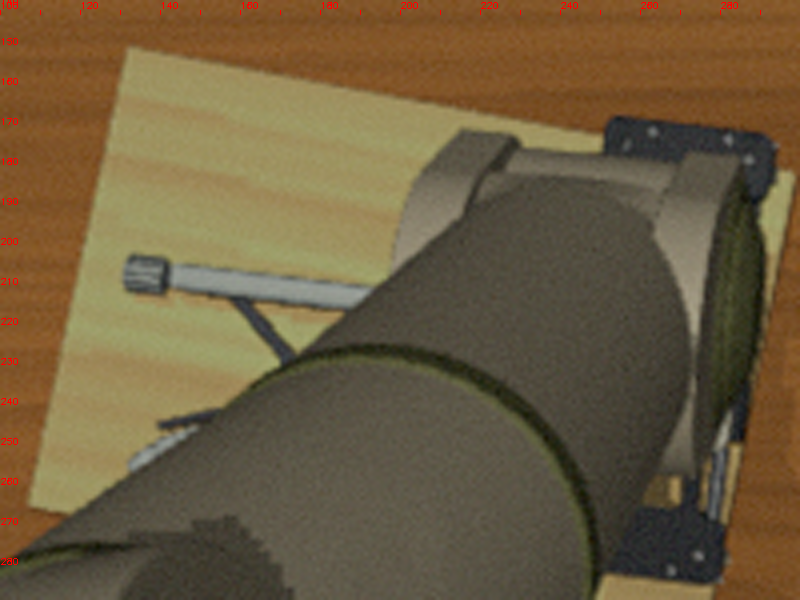

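The pliers haven't moved: the screw's end is still at column 130.4. So the throat isn't reached yet, and I'll continue in 1 mm steps while watching both force and the screw edge.

Request:
step_arm:
  motion:
    - [[0,0,0,0,-0.001,0,5],[0,0,0,0,-0.001,0,5],[0,0,0,0,0,0,5]]

```text
time: 8.92
eef_pos: [0.5622, 0.0496, 0.1022]
orientation: [0.998, -0.067, -0.0, 0.0]
force: [-0.5, -2.2, -0.9]
opening: 0.101
```

```bash
cat >> h.py <<'E'
def mv(name):
    t=snap("top",name); D=pliers(t); print([round(edges(D[r,115:150],115)[0][0],2) for r in(206,208,210)],[round(edges(D[195:225,u],195)[0][0],2) for u in(145,160,175)])
E
python3 -c "
from h import *
st();mv('t6');st()"
```

```text
t 8.92 p [0.5622 0.0496 0.1022] q [ 9.978e-01 -6.670e-02 -0.000e+00  2.000e-04] yaw -7.64 F [-0.5 -2.2 -0.9] M [-0.65  0.15  0.02] px,py mm 119.7 -0.4 op 9.42
[np.float64(129.6), np.float64(129.55), np.float64(129.54)] [np.float64(205.59), np.float64(207.34), np.float64(209.11)]
t 8.97 p [0.5623 0.0496 0.1022] q [ 9.978e-01 -6.660e-02 -0.000e+00  2.000e-04] yaw -7.64 F [-0.5 -2.5 -0.9] M [-0.68  0.17  0.01] px,py mm 119.7 -0.4 op 9.98
```

Request:
step_arm:
  motion:
    - [[0,0,0,0,-0.001,0,5],[0,0,0,0,-0.0005,0,5],[0,0,0,0,0,0,5]]

```text
time: 9.22
eef_pos: [0.5625, 0.0514, 0.1022]
orientation: [0.998, -0.066, 0.0, 0.0]
force: [0.2, -2.9, -0.6]
opening: 0.097
```

```bash
python3 -c "
from h import *
st();mv('t7');st()"
```

```text
t 9.22 p [0.5625 0.0514 0.1022] q [ 0.9978 -0.0665  0.      0.    ] yaw -7.62 F [ 0.2 -2.9 -0.6] M [-0.66  0.18  0.05] px,py mm 117.8 -0.4 op 9.01
[np.float64(128.59), np.float64(128.53), np.float64(128.69)] [np.float64(205.61), np.float64(207.36), np.float64(209.11)]
t 9.27 p [0.5625 0.0514 0.1022] q [ 0.9978 -0.0665  0.      0.    ] yaw -7.62 F [ 0.3 -2.2 -1.8] M [-0.65  0.18 -0.01] px,py mm 117.8 -0.4 op 9.74
```

Contact: force is about 2.5 N along y and the pliers followed by 3.2 mm, so the bar is home. Next I'll ease it toward the fixed jaw and lower it onto the board.

Request:
step_arm:
  motion:
    - [[0,0,0,0.0004,0,0.0004,5],[0,0,0,0.0003,0,0.0004,5],[0,0,0,0,0,0,5]]

```text
time: 9.52
eef_pos: [0.5631, 0.0513, 0.1014]
orientation: [0.998, -0.066, -0.0, -0.0]
force: [0.3, -2.0, -0.1]
opening: 0.103
```

```bash
python3 -c "
from h import *
st()"
```

```text
t 9.52 p [0.5631 0.0513 0.1014] q [ 9.978e-01 -6.640e-02 -2.000e-04 -0.000e+00] yaw -7.61 F [ 0.3 -2.  -0.1] M [-0.58  0.26  0.11] px,py mm 117.8 0.2 op 9.61
```

Request:
step_arm:
  motion:
    - [[0,0,0,0,0,0.0004,5],[0,0,0,0,0,0,5]]

```text
time: 9.68
eef_pos: [0.5631, 0.0513, 0.101]
orientation: [0.998, -0.066, -0.0, -0.0]
force: [-1.2, -1.0, 0.1]
opening: 0.102
```

```bash
python3 -c "
from h import *
st();mv('t8');st()"
```

```text
t 9.68 p [0.5631 0.0513 0.101 ] q [ 0.9978 -0.0665 -0.     -0.    ] yaw -7.62 F [-1.2 -1.   0.1] M [-0.48  0.26  0.09] px,py mm 117.9 0.3 op 9.47
[np.float64(128.59), np.float64(128.49), np.float64(128.62)] [np.float64(205.63), np.float64(207.37), np.float64(209.14)]
t 9.73 p [0.5632 0.0513 0.101 ] q [ 0.9978 -0.0665 -0.     -0.    ] yaw -7.62 F [-0.7 -2.3 -0.4] M [-0.54  0.28  0.03] px,py mm 117.9 0.3 op 9.58
```

Request:
step_arm:
  motion:
    - [[0,0,0,0,0,0.0002,12],[0,0,0,0,0,0,14],[0,0,0,0,0,0,20],[0,0,0,0,0,0,25],[0,0,0,0,0,0,25]]

```text
time: 10.15
eef_pos: [0.5633, 0.0515, 0.1009]
orientation: [0.998, -0.066, 0.0, -0.0]
force: [0.1, -0.2, -0.9]
opening: 0.244
```

Request:
step_arm:
  motion:
    - [[0,0,0,0,0,-0.01,25],[0,0,0,0,0,-0.03,25],[0,0,0,0,0,-0.04,25],[0,0,0,0,0.03,-0.04,40],[0,0,0,0,0.04,0,74]]

```text
time: 10.57
eef_pos: [0.5574, -0.01, 0.2201]
orientation: [0.998, -0.063, 0.004, -0.002]
force: [1.0, -0.5, -0.2]
opening: 0.349
```

Request:
step_arm:
  motion:
    - [[0,0,0,0,0.04,-0.02,74],[0,0,0,0,0.04,0,74],[0,0,0,0,0.04,0,78],[0,0,0,0,0.02,0,78],[0,0,0,0,0,0,78]]

```text
time: 10.98
eef_pos: [0.5351, -0.1549, 0.2341]
orientation: [0.998, -0.07, 0.001, 0.001]
force: [-0.4, 0.4, -0.8]
opening: 0.701
```

```bash
python3 - <<'E'
from h import *
st();mv('t9');s=snap("scene","s9"); crop(load("t9"),120,190,310,290,4,"t9c");crop(s,330,160,460,270,6,"s9c")
E
```

```text
t 10.98 p [ 0.5351 -0.1549  0.2341] q [ 9.975e-01 -7.020e-02  7.000e-04  1.200e-03] yaw -8.05 F [-0.4  0.4 -0.8] M [-0.06  0.06  0.  ] px,py mm 325.9 -0.9 op 65.17
[np.float64(128.57), np.float64(128.5), np.float64(128.69)] [np.float64(205.62), np.float64(207.35), np.float64(209.17)]
```

View pics/t9c.png

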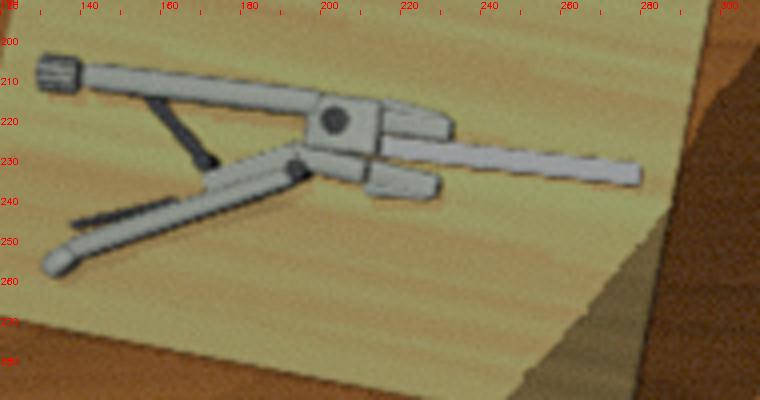

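View pics/s9c.png

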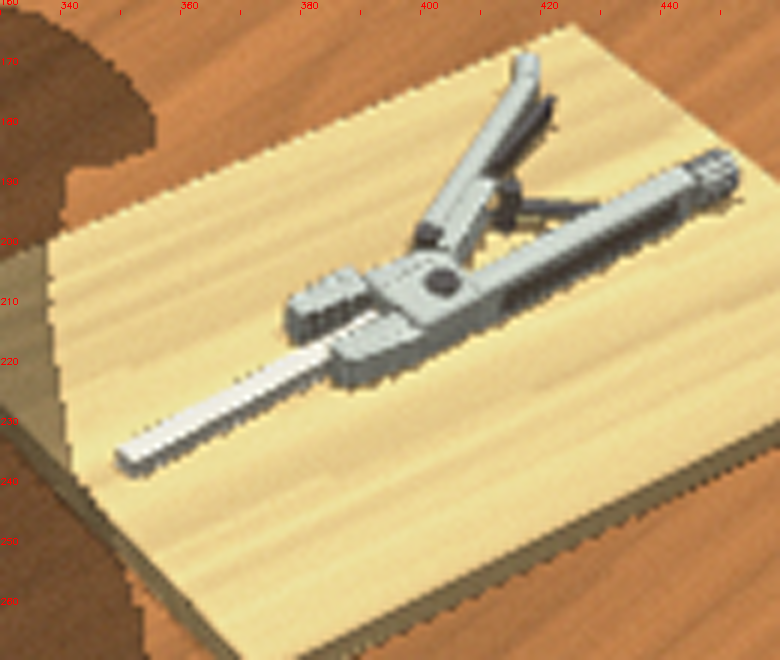

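The bar lies in the mouth against the fixed jaw, with its far end at top (278,233). Now I'll measure it in the pliers' frame, along with the lever geometry.

```bash
cat >> h.py <<'E'
def report(name):
    t=load(name); D=pliers(t); g=t["pixels"]
    up=[onz(t,(u,edges(D[195:230,u],195)[0][0]),.038)[:2] for u in range(144,194,2)]
    L=line(up); ex=L[:2].astype(float); ex=ex if ex[1]<0 else -ex; ey=np.array([-ex[1],ex[0]])
    x0,y0=198,213; G=cv2.cvtColor(g,cv2.COLOR_RGB2GRAY)[y0:y0+12,x0:x0+12].astype(float); w=np.clip(85-G,0,None); yy,xx=np.mgrid[y0:y0+12,x0:x0+12]
    h=onz(t,((w*xx).sum()/w.sum(),(w*yy).sum()/w.sum()),.04)[:2]
    yo=L[2:]@ey-.021; O=ex*(h@ex)+ey*yo
    ax=[];
    for u in range(242,274,2):
        e=edges(D[215:250,u],215); a=[v for v,d in e if d<0][0]; b=[v for v,d in e if d>0][0]
        ax.append(onz(t,(u,(a+b)/2),.026)[:2])
    LB=line(ax); bx=LB[:2].astype(float); bx=bx if bx[1]<0 else -bx
    mid=np.mean(ax,0)
    vm=[edges(D[r,255:300],255)[0][0] for r in (232,233)]
    end=onz(t,(np.mean(vm),232.5),.026)[:2]
    P=lambda p:np.round([1e3*(p-O)@ex,1e3*(p-O)@ey],1)
    print("O",O.round(4),"ang",np.degrees(np.arctan2(ex[1],ex[0])).round(2),"hinge",P(h),"bar ang rel",np.degrees(np.arctan2(bx@ey,bx@ex)).round(2),"bar mid y",P(mid),"far end",P(end))
    return t,D,O,ex,ey,P
E
python3 - <<'E'
from h import *
t,D,O,ex,ey,P=report("t9")
lev=[]
for u in range(145,190,4):
    b=[v for v,d in edges(D[195:275,u],195) if d>0][-1]; lev.append(P(onz(t,(u,b),.037)[:2]).tolist())
print(lev)
E
```

```text
Traceback (most recent call last):
  File "h.py", line 50, in report
    e=edges(D[215:250,u],215); a=[v for v,d in e if d<0][0]; b=[v for v,d in e if d>0][0]
                                 ~~~~~~~~~~~~~~~~~~~~~~~^^^
IndexError: list index out of range
```

```bash
python3 - <<'E'
from h import *
D=pliers(load("t9")); print(D[215:245,242].astype(int).tolist(),D[215:245,270].astype(int).tolist(),D[232,265:290].astype(int).tolist())
E
sed -i 's/range(242,274,2)/range(236,274,2)/; s/e=edges(D\[215:250,u\],215); a=\[v for v,d in e if d<0\]\[0\]; b=\[v for v,d in e if d>0\]\[0\]\n        ax/&/' h.py
```

```text
[58, 53, 54, 56, 54, 54, 52, 54, 57, 60, 63, 25, -6, -4, -3, -3, -5, 39, 61, 52, 50, 48, 52, 49, 55, 55, 56, 58, 52, 53] [65, 63, 61, 63, 60, 58, 57, 54, 53, 54, 54, 53, 57, 58, 31, -5, -3, -2, 0, -5, 36, 71, 70, 51, 50, 48, 46, 46, 54, 53] [-6, -1, -3, -1, 1, -2, -1, -3, -2, -4, -3, -1, -2, -3, -5, 30, 59, 57, 55, 55, 51, 55, 54, 59, 45]
```

```bash
sed -i 's/th=25)/th=25.5)/' h.py; python3 - <<'E'
from h import *
t,D,O,ex,ey,P=report("t9")
lev=[]
for u in range(145,190,4):
    b=[v for v,d in edges(D[195:275,u],195) if d>0][-1]; lev.append(P(onz(t,(u,b),.037)[:2]).tolist())
print(lev)
E
```

```text
O [0.5781 0.1715] ang -97.51 hinge [0.  7.9] bar ang rel 0.49 bar mid y [92.7  0.7] far end [140.2   2.2]
[[-97.1, -64.0], [-90.2, -61.1], [-83.3, -57.5], [-76.5, -54.2], [-69.6, -50.8], [-62.8, -47.3], [-55.8, -44.3], [-49.0, -40.8], [-42.1, -37.5], [-35.2, -34.4], [-28.3, -31.0], [-21.5, -27.3]]
```

Far end at 140.2 mm (140 expected), skew 0.5°, so the bar is home. Next I'll move over the handles and open to 88 %.

Request:
step_arm:
  motion:
    - [[0,0,0,-0.0015,-0.039,0,88],[0,0,0,-0.0015,-0.039,0,88],[0,0,0,-0.0015,-0.039,0,88],[0,0,0,-0.0015,-0.039,0,88],[0,0,0,-0.0015,-0.039,0,88]]
  force: 5

```text
time: 11.5
eef_pos: [0.5543, 0.049, 0.233]
orientation: [0.998, -0.065, -0.0, -0.0]
force: [1.8, 0.5, 0.0]
opening: 0.877
```

Request:
step_arm:
  motion:
    - [[0,0,0,-0.0015,-0.039,0,88],[0,0,0,-0.0015,-0.039,0,88],[0,0,0,-0.0015,-0.039,0,88],[0,0,0,-0.0015,-0.039,0,88],[0,0,0,-0.0015,-0.035,0,88]]

```text
time: 11.92
eef_pos: [0.5713, 0.2405, 0.2329]
orientation: [0.998, -0.064, -0.0, -0.001]
force: [0.4, -0.5, 0.7]
opening: 0.883
```

Request:
step_arm:
  motion:
    - [[0,0,0,0,0,0.03,88],[0,0,0,0,0,0.03,88],[0,0,0,0,0,0,88],[0,0,0,0,0,0,88]]

```text
time: 12.25
eef_pos: [0.5713, 0.2365, 0.172]
orientation: [0.998, -0.065, -0.002, 0.001]
force: [0.5, -0.4, 1.0]
opening: 0.88
```

```bash
sed -i 's/ex=np.array(\[-.1292,-.9916\]);ey=np.array(\[.9916,-.1292\]);O=np.array(\[.5781,.1682\])/ex=np.array([-.1305,-.9914]);ey=np.array([.9914,-.1305]);O=np.array([.5786,.1715])/' h.py
python3 - <<'E'
from h import *
st();s=snap("scene","s10");t=snap("top","t10");crop(t,110,170,250,290,5,"t10c");crop(s,340,120,480,240,5,"s10c");st()
E
```

```text
t 12.25 p [0.5713 0.2365 0.172 ] q [ 9.979e-01 -6.550e-02 -1.600e-03  7.000e-04] yaw -7.51 F [ 0.5 -0.4  1. ] M [-0.03  0.02 -0.01] px,py mm -63.5 -15.8 op 81.89
t 12.35 p [0.5729 0.2358 0.1741] q [ 9.978e-01 -6.640e-02  4.000e-04 -2.000e-04] yaw -7.62 F [ 0.4 -0.7  0.1] M [-0.03  0.04  0.04] px,py mm -63.0 -14.0 op 81.97
```

View pics/s10c.png

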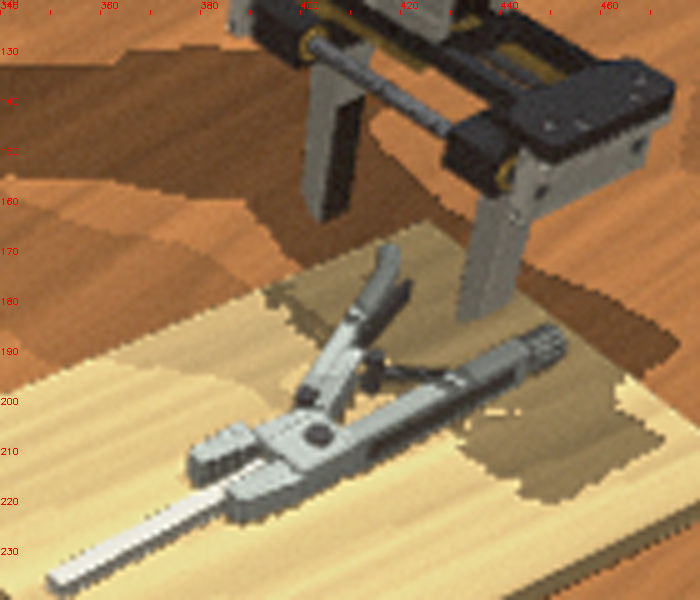

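View pics/t10c.png

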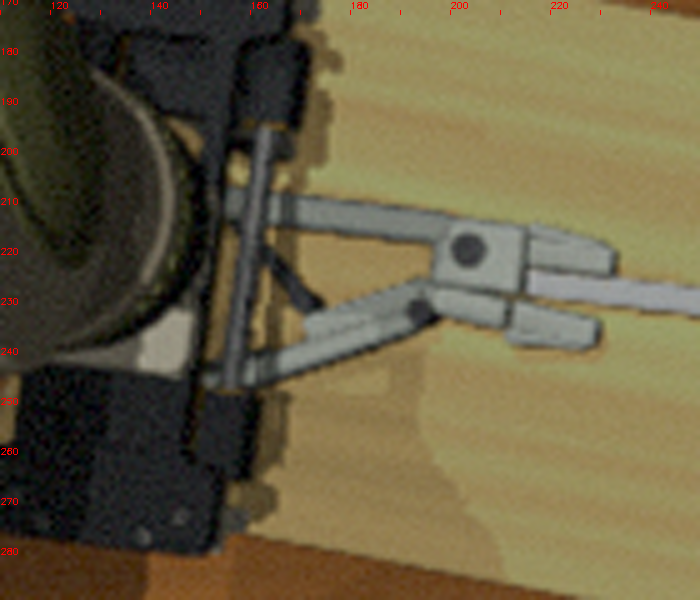

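Top and scene views show the fingers straddling both handles, with the forward part of the pliers and bar visible. Descending.

Request:
step_arm:
  motion:
    - [[0,0,0,0,0.003,0.025,88],[0,0,0,0,0,0.025,88],[0,0,0,0,0,0.012,88],[0,0,0,0,0,0,88],[0,0,0,0,0,0,88]]

```text
time: 12.77
eef_pos: [0.5727, 0.2323, 0.1117]
orientation: [0.998, -0.067, 0.0, -0.0]
force: [0.8, -0.7, 0.7]
opening: 0.88
```

```bash
python3 - <<'E'
from h import *
st();s=snap("scene","s11");crop(s,360,130,480,230,6,"s11c");st()
E
```

```text
t 12.77 p [0.5727 0.2323 0.1117] q [ 9.978e-01 -6.680e-02  1.000e-04 -1.000e-04] yaw -7.66 F [ 0.8 -0.7  0.7] M [-0.04  0.07 -0.02] px,py mm -59.5 -13.8 op 81.83
t 12.82 p [0.573  0.2324 0.1122] q [ 9.978e-01 -6.680e-02  6.000e-04 -3.000e-04] yaw -7.66 F [ 0.4 -1.2  0.3] M [-0.07  0.06  0.  ] px,py mm -59.6 -13.5 op 82.05
```

View pics/s11c.png

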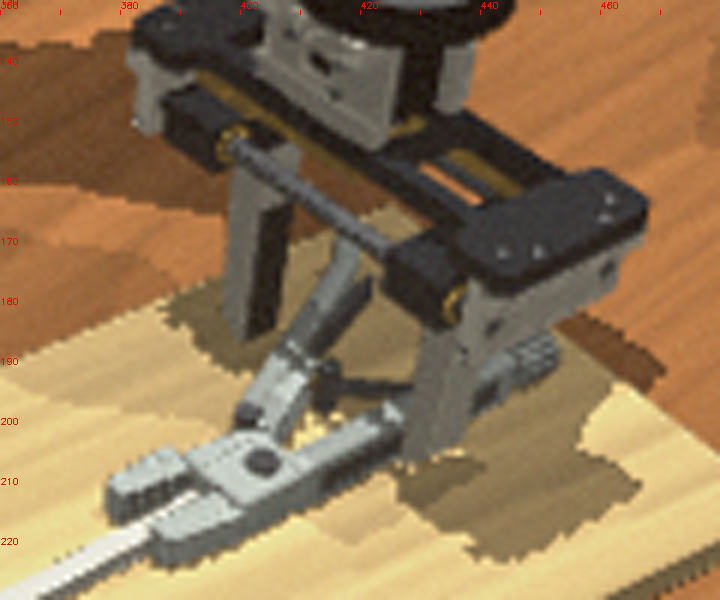

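Request:
step_arm:
  motion:
    - [[0,0,0,-0.001,0,0.005,86],[0,0,0,0,0,0.004,82],[0,0,0,0,0,0,78],[0,0,0,0,0,0,78],[0,0,0,0,0,0,78]]
  force: 5

```text
time: 13.23
eef_pos: [0.5714, 0.2325, 0.102]
orientation: [0.998, -0.067, 0.0, -0.0]
force: [0.3, -0.5, 0.2]
opening: 0.782
```

```bash
python3 - <<'E'
from h import *
st();s=snap("scene","s12");crop(s,360,130,480,230,6,"s12c")
E
```

```text
t 13.23 p [0.5714 0.2325 0.102 ] q [ 9.978e-01 -6.650e-02  1.000e-04 -0.000e+00] yaw -7.63 F [ 0.3 -0.5  0.2] M [-0.06  0.06 -0.04] px,py mm -59.6 -15.1 op 72.75
```

View pics/s12c.png

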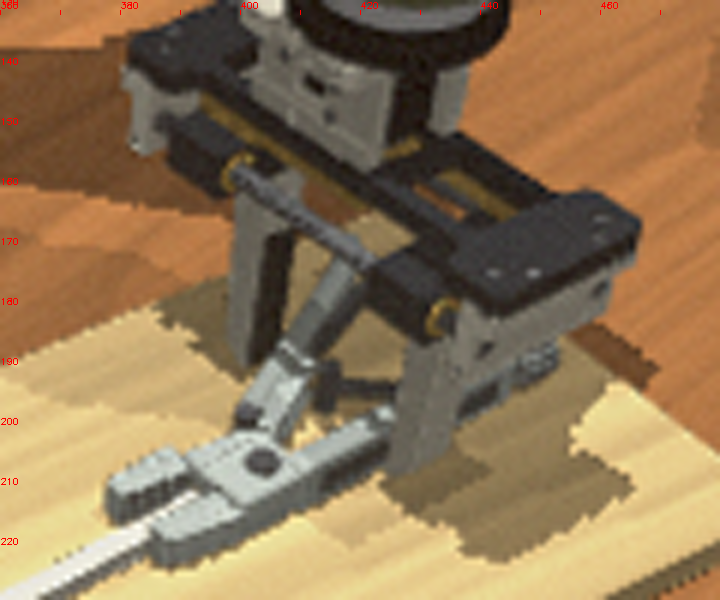

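Request:
step_arm:
  motion:
    - [[0,0,0,0.0005,0,0,77],[0,0,0,0.0005,0,0,76],[0,0,0,0.0005,0,0,75],[0,0,0,0.0005,0,0,74],[0,0,0,0,0,0,74]]
  force: 5

```text
time: 13.7
eef_pos: [0.5732, 0.2323, 0.1018]
orientation: [0.998, -0.066, -0.0, 0.0]
force: [-0.4, -0.2, 0.4]
opening: 0.739
```

```bash
python3 -c "
from h import *
st()"
```

```text
t 13.70 p [0.5732 0.2323 0.1018] q [ 9.978e-01 -6.650e-02 -2.000e-04  0.000e+00] yaw -7.62 F [-0.4 -0.2  0.4] M [-0.07  0.14 -0.01] px,py mm -59.5 -13.3 op 68.71
```

Request:
step_arm:
  motion:
    - [[0,0,0,0.0005,0,0,73],[0,0,0,0.0005,0,0,72],[0,0,0,0.0005,0,0,71],[0,0,0,0,0,0,71],[0,0,0,0,0,0,71]]

```text
time: 14.12
eef_pos: [0.5745, 0.2322, 0.1017]
orientation: [0.998, -0.066, -0.0, 0.0]
force: [-3.5, 2.0, 1.1]
opening: 0.712
```

```bash
python3 -c "
from h import *
st();s=snap('scene','s13');crop(s,360,130,480,230,6,'s13c');t=snap('top','t13');crop(t,120,180,250,270,5,'t13c')"
```

```text
t 14.12 p [0.5745 0.2322 0.1017] q [ 9.978e-01 -6.640e-02 -3.000e-04  0.000e+00] yaw -7.61 F [-3.5  2.   1.1] M [ 0.11  0.69 -0.01] px,py mm -59.6 -12.0 op 66.23
```

View pics/s13c.png

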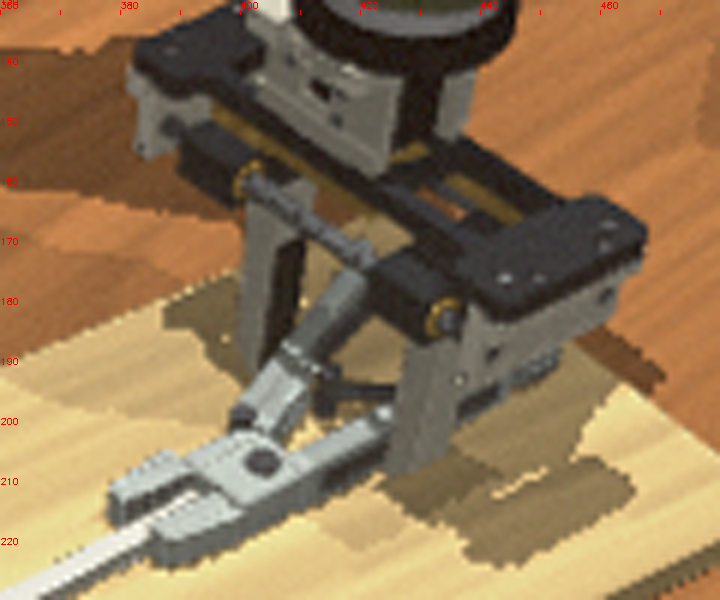

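View pics/t13c.png

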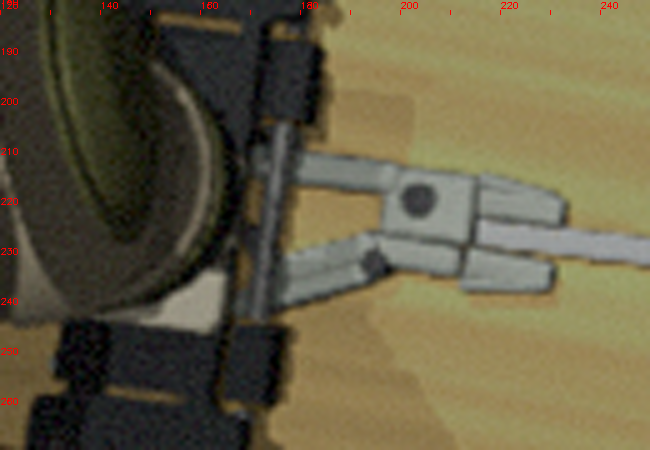

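The lever finger now bears (net force -3.5 N) but the fixed-handle finger isn't touching yet. I'll close a little without shifting.

Request:
step_arm:
  motion:
    - [[0,0,0,-0.0005,0,0,70.5],[0,0,0,-0.0003,0,0,70],[0,0,0,0,0,0,70]]

```text
time: 14.47
eef_pos: [0.5746, 0.2321, 0.1018]
orientation: [0.998, -0.067, 0.001, -0.0]
force: [-0.6, 0.3, -1.1]
opening: 0.701
```

```bash
python3 -c "
from h import *
st()"
```

```text
t 14.47 p [0.5746 0.2321 0.1018] q [ 9.978e-01 -6.660e-02  7.000e-04 -1.000e-04] yaw -7.64 F [-0.6  0.3 -1.1] M [ 0.18 -0.05  0.01] px,py mm -59.6 -11.9 op 65.17
```

Request:
step_arm:
  motion:
    - [[0,0,0,0,0,0,69.5],[0,0,0,0,0,0,69],[0,0,0,0,0,0,69]]

```text
time: 14.72
eef_pos: [0.5745, 0.2321, 0.1018]
orientation: [0.998, -0.066, 0.0, -0.0]
force: [1.8, 0.2, -1.9]
opening: 0.693
```

```bash
python3 -c "
from h import *
st()"
```

```text
t 14.72 p [0.5745 0.2321 0.1018] q [ 9.978e-01 -6.650e-02  5.000e-04 -0.000e+00] yaw -7.62 F [ 1.8  0.2 -1.9] M [ 0.08 -0.28  0.09] px,py mm -59.6 -12.0 op 64.45
```

Request:
step_arm:
  motion:
    - [[0,0,0,0.0005,0,0,68.2],[0,0,0,0.0005,0,0,67.4],[0,0,0,0.0005,0,0,66.6],[0,0,0,0.0005,0,0,65.8],[0,0,0,0,0,0,65.8]]

```text
time: 15.13
eef_pos: [0.5757, 0.232, 0.1018]
orientation: [0.998, -0.066, -0.0, 0.0]
force: [-0.6, 0.0, 0.0]
opening: 0.666
```

```bash
python3 -c "
from h import *
st()"
```

```text
t 15.13 p [0.5757 0.232  0.1018] q [ 9.978e-01 -6.640e-02 -4.000e-04  0.000e+00] yaw -7.62 F [-0.6  0.   0. ] M [0.17 0.32 0.01] px,py mm -59.6 -10.8 op 61.93
```

Request:
step_arm:
  motion:
    - [[0,0,0,0.0004,0,0,65],[0,0,0,0.0004,0,0,64.2],[0,0,0,0.0004,0,0,63.4],[0,0,0,0.0004,0,0,62.6],[0,0,0,0,0,0,62.6]]

```text
time: 15.55
eef_pos: [0.5773, 0.2315, 0.1018]
orientation: [0.998, -0.067, -0.0, 0.0]
force: [-2.8, 0.8, 1.1]
opening: 0.659
```

```bash
python3 -c "
from h import *
st();s=snap('scene','s14');crop(s,360,130,480,230,6,'s14c');t=snap('top','t14');crop(t,120,180,250,270,5,'t14c')"
```

```text
t 15.55 p [0.5773 0.2315 0.1018] q [ 9.978e-01 -6.650e-02 -3.000e-04  1.000e-04] yaw -7.63 F [-2.8  0.8  1.1] M [ 0.08  0.8  -0.05] px,py mm -59.4 -9.1 op 61.31
```

View pics/t14c.png

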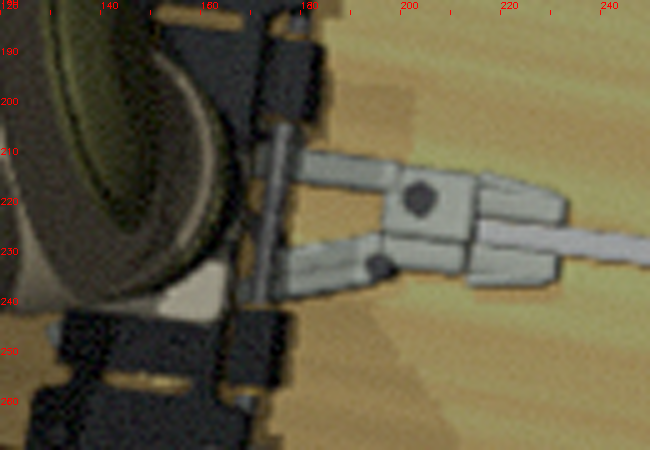

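The jaw has closed on the bar, and at 5 N the fingers stall at 65.9 %. I'll take back the over-shift and raise the force in steps, keeping the opening command just ahead.

Request:
step_arm:
  motion:
    - [[0,0,0,-0.0008,0,0,65],[0,0,0,0,0,0,65],[0,0,0,0,0,0,65]]
  force: 8

```text
time: 15.9
eef_pos: [0.5774, 0.2315, 0.1018]
orientation: [0.998, -0.067, 0.001, 0.0]
force: [0.7, -0.3, -2.1]
opening: 0.654
```

```bash
python3 -c "
from h import *
st()"
```

```text
t 15.90 p [0.5774 0.2315 0.1018] q [ 9.978e-01 -6.670e-02  6.000e-04  1.000e-04] yaw -7.64 F [ 0.7 -0.3 -2.1] M [-0.12  0.04 -0.05] px,py mm -59.4 -9.1 op 60.8
```

Request:
step_arm:
  motion:
    - [[0,0,0,0,0,0,64.5],[0,0,0,0,0,0,64],[0,0,0,0,0,0,64]]
  force: 10

```text
time: 16.15
eef_pos: [0.5771, 0.2316, 0.1018]
orientation: [0.998, -0.067, 0.0, 0.0]
force: [0.5, -0.6, -3.6]
opening: 0.647
```

```bash
python3 -c "
from h import *
st()"
```

```text
t 16.15 p [0.5771 0.2316 0.1018] q [ 9.978e-01 -6.660e-02  4.000e-04  0.000e+00] yaw -7.63 F [ 0.5 -0.6 -3.6] M [-0.16 -0.07 -0.03] px,py mm -59.4 -9.3 op 60.2
```

Request:
step_arm:
  motion:
    - [[0,0,0,0.0002,0,0,63.5],[0,0,0,0.0002,0,0,63],[0,0,0,0,0,0,63],[0,0,0,0,0,0,63]]
  force: 12

```text
time: 16.48
eef_pos: [0.5772, 0.2317, 0.1018]
orientation: [0.998, -0.066, 0.0, -0.0]
force: [0.1, 0.1, -2.7]
opening: 0.642
```

```bash
python3 -c "
from h import *
st()"
```

```text
t 16.48 p [0.5772 0.2317 0.1018] q [ 9.978e-01 -6.650e-02  1.000e-04 -0.000e+00] yaw -7.62 F [ 0.1  0.1 -2.7] M [-0.15 -0.07 -0.05] px,py mm -59.5 -9.2 op 59.67
```

Request:
step_arm:
  motion:
    - [[0,0,0,0.0002,0,0,62.5],[0,0,0,0.0002,0,0,62],[0,0,0,0,0,0,62],[0,0,0,0,0,0,62]]

```text
time: 16.82
eef_pos: [0.5774, 0.2317, 0.1018]
orientation: [0.998, -0.067, -0.0, -0.0]
force: [-0.6, 0.2, -1.0]
opening: 0.639
```

```bash
python3 -c "
from h import *
st()"
```

```text
t 16.82 p [0.5774 0.2317 0.1018] q [ 9.978e-01 -6.650e-02 -2.000e-04 -0.000e+00] yaw -7.63 F [-0.6  0.2 -1. ] M [ 0.07  0.26 -0.17] px,py mm -59.5 -9.1 op 59.38
```

Request:
step_arm:
  motion:
    - [[0,0,0,0,0,0,62],[0,0,0,0,0,0,62],[0,0,0,0,0,0,62],[0,0,0,0,0,0,62]]
  force: 14

```text
time: 17.15
eef_pos: [0.5776, 0.2317, 0.1018]
orientation: [0.998, -0.067, 0.0, -0.0]
force: [-0.2, 0.8, -1.7]
opening: 0.629
```

```bash
python3 -c "
from h import *
st()"
```

```text
t 17.15 p [0.5776 0.2317 0.1018] q [ 9.978e-01 -6.660e-02  1.000e-04 -0.000e+00] yaw -7.63 F [-0.2  0.8 -1.7] M [ 0.04  0.06 -0.19] px,py mm -59.6 -8.8 op 58.45
```

Request:
step_arm:
  motion:
    - [[0,0,0,0,0,0,62],[0,0,0,0,0,0,62],[0,0,0,0,0,0,62],[0,0,0,0,0,0,62]]
  force: 16

```text
time: 17.48
eef_pos: [0.5776, 0.2317, 0.1018]
orientation: [0.998, -0.066, 0.0, 0.0]
force: [-0.7, 0.7, -1.8]
opening: 0.627
```

```bash
python3 -c "
from h import *
st()"
```

```text
t 17.48 p [0.5776 0.2317 0.1018] q [ 9.978e-01 -6.640e-02  1.000e-04  0.000e+00] yaw -7.61 F [-0.7  0.7 -1.8] M [ 0.11  0.01 -0.04] px,py mm -59.5 -8.8 op 58.32
```

Request:
step_arm:
  motion:
    - [[0,0,0,0.0003,0,0,61.5],[0,0,0,0,0,0,61],[0,0,0,0.0003,0,0,60.5],[0,0,0,0,0,0,60.5]]
  force: 16

```text
time: 17.82
eef_pos: [0.5782, 0.2316, 0.1018]
orientation: [0.998, -0.066, 0.0, -0.0]
force: [0.2, 0.1, -0.4]
opening: 0.613
```

```bash
python3 -c "
from h import *
st()"
```

```text
t 17.82 p [0.5782 0.2316 0.1018] q [ 9.978e-01 -6.640e-02  1.000e-04 -0.000e+00] yaw -7.62 F [ 0.2  0.1 -0.4] M [ 0.08  0.   -0.07] px,py mm -59.6 -8.2 op 57.05
```

Request:
step_arm:
  motion:
    - [[0,0,0,0,0,0,60],[0,0,0,0.0003,0,0,59.5],[0,0,0,0,0,0,59.5],[0,0,0,0,0,0,59.5]]

```text
time: 18.15
eef_pos: [0.5786, 0.2316, 0.1019]
orientation: [0.998, -0.066, 0.0, -0.0]
force: [0.3, 0.8, -0.3]
opening: 0.601
```

```bash
python3 -c "
from h import *
st();t=snap('top','t15');crop(t,120,180,250,270,5,'t15c')"
```

```text
t 18.15 p [0.5786 0.2316 0.1019] q [ 9.978e-01 -6.640e-02  2.000e-04 -0.000e+00] yaw -7.61 F [ 0.3  0.8 -0.3] M [ 0.18 -0.12 -0.1 ] px,py mm -59.6 -7.8 op 55.91
```

View pics/t15c.png

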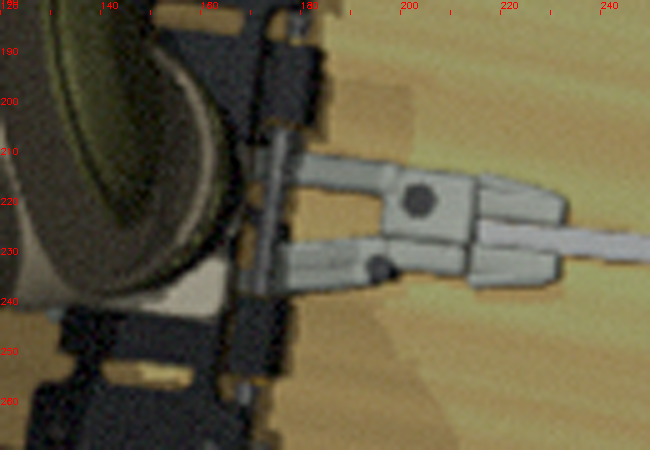

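Request:
step_arm:
  motion:
    - [[0,0,0,0.0003,0,0,59],[0,0,0,0,0,0,58.5],[0,0,0,0.0003,0,0,58],[0,0,0,0,0,0,58]]

```text
time: 18.53
eef_pos: [0.5792, 0.2315, 0.1019]
orientation: [0.998, -0.066, 0.0, -0.0]
force: [1.6, 0.8, 0.5]
opening: 0.588
```

```bash
python3 -c "
from h import *
st()"
```

```text
t 18.53 p [0.5792 0.2315 0.1019] q [ 9.978e-01 -6.650e-02  1.000e-04 -0.000e+00] yaw -7.62 F [1.6 0.8 0.5] M [ 0.09 -0.1  -0.17] px,py mm -59.5 -7.3 op 54.64
```

Request:
step_arm:
  motion:
    - [[0,0,0,0,0,0,58],[0,0,0,0,0,0,57.5],[0,0,0,0,0,0,57.5],[0,0,0,0,0,0,57.5]]
  force: 14

```text
time: 18.87
eef_pos: [0.5791, 0.2315, 0.1018]
orientation: [0.998, -0.066, 0.0, -0.0]
force: [0.6, 0.1, -0.1]
opening: 0.588
```

```bash
python3 -c "
from h import *
st()"
```

```text
t 18.87 p [0.5791 0.2315 0.1018] q [ 9.978e-01 -6.650e-02  1.000e-04 -0.000e+00] yaw -7.62 F [ 0.6  0.1 -0.1] M [ 0.15 -0.17 -0.12] px,py mm -59.5 -7.3 op 54.7
```

Request:
step_arm:
  motion:
    - [[0,0,0,0.0002,0,0,57.5],[0,0,0,0,0,0,57.5],[0,0,0,0,0,0,57.2],[0,0,0,0,0,0,57]]
  force: 16

```text
time: 19.2
eef_pos: [0.5795, 0.2314, 0.1019]
orientation: [0.998, -0.066, 0.0, -0.0]
force: [1.9, 1.6, 0.5]
opening: 0.581
```

```bash
python3 -c "
from h import *
st()"
```

```text
t 19.20 p [0.5795 0.2314 0.1019] q [ 9.978e-01 -6.650e-02  2.000e-04 -0.000e+00] yaw -7.62 F [1.9 1.6 0.5] M [ 0.13 -0.28 -0.17] px,py mm -59.5 -7.0 op 54.01
```

Request:
step_arm:
  motion:
    - [[0,0,0,0.0002,0,0,57],[0,0,0,0,0,0,56.5],[0,0,0,0,0,0,56.5],[0,0,0,0,0,0,56.5]]

```text
time: 19.53
eef_pos: [0.5796, 0.2314, 0.1018]
orientation: [0.998, -0.067, 0.0, -0.0]
force: [1.7, 0.3, 1.6]
opening: 0.572
```

```bash
python3 -c "
from h import *
st()"
```

```text
t 19.53 p [0.5796 0.2314 0.1018] q [ 9.978e-01 -6.650e-02  2.000e-04 -0.000e+00] yaw -7.63 F [1.7 0.3 1.6] M [ 0.11 -0.35 -0.18] px,py mm -59.5 -6.8 op 53.15
```

Request:
step_arm:
  motion:
    - [[0,0,0,0.0004,0,0,56],[0,0,0,0,0,0,55.5],[0,0,0,0.0003,0,0,55],[0,0,0,0,0,0,55]]

```text
time: 19.87
eef_pos: [0.5803, 0.2313, 0.1019]
orientation: [0.998, -0.066, 0.0, -0.0]
force: [1.5, 1.0, 1.7]
opening: 0.56
```

```bash
python3 -c "
from h import *
st()"
```

```text
t 19.87 p [0.5803 0.2313 0.1019] q [ 9.978e-01 -6.650e-02  1.000e-04 -0.000e+00] yaw -7.62 F [1.5 1.  1.7] M [ 0.07 -0.42 -0.1 ] px,py mm -59.5 -6.1 op 52.04
```

Request:
step_arm:
  motion:
    - [[0,0,0,0,0,0,55],[0,0,0,0,0,0,54.5],[0,0,0,0,0,0,54.5],[0,0,0,0,0,0,54.5]]
  force: 13

```text
time: 20.2
eef_pos: [0.5804, 0.2313, 0.1019]
orientation: [0.998, -0.067, 0.0, -0.0]
force: [3.0, 0.6, 1.4]
opening: 0.552
```

```bash
python3 -c "
from h import *
st()"
```

```text
t 20.20 p [0.5804 0.2313 0.1019] q [ 9.978e-01 -6.650e-02  3.000e-04 -0.000e+00] yaw -7.63 F [3.  0.6 1.4] M [ 0.04 -0.59 -0.04] px,py mm -59.5 -6.0 op 51.38
```

At 13 N it now moves on, so the peak is passed. I'll lower the force as I go and correct the side load (+3 N) by a small shift.

Request:
step_arm:
  motion:
    - [[0,0,0,0.0005,0,0,54],[0,0,0,0,0,0,54],[0,0,0,0,0,0,53.5],[0,0,0,0,0,0,53.5]]
  force: 11

```text
time: 20.53
eef_pos: [0.5808, 0.2312, 0.1018]
orientation: [0.998, -0.067, 0.0, -0.0]
force: [2.8, 1.9, 1.6]
opening: 0.541
```

```bash
python3 -c "
from h import *
st()"
```

```text
t 20.53 p [0.5808 0.2312 0.1018] q [ 9.978e-01 -6.650e-02  2.000e-04 -0.000e+00] yaw -7.63 F [2.8 1.9 1.6] M [ 0.01 -0.63 -0.03] px,py mm -59.5 -5.6 op 50.28
```

Request:
step_arm:
  motion:
    - [[0,0,0,0.0003,0,0,53.5],[0,0,0,0,0,0,53],[0,0,0,0,0,0,53],[0,0,0,0,0,0,53]]

```text
time: 20.87
eef_pos: [0.5811, 0.2312, 0.1018]
orientation: [0.998, -0.067, 0.0, -0.0]
force: [3.5, 0.7, 2.6]
opening: 0.535
```

```bash
python3 -c "
from h import *
st()"
```

```text
t 20.87 p [0.5811 0.2312 0.1018] q [ 9.978e-01 -6.650e-02  2.000e-04 -0.000e+00] yaw -7.63 F [3.5 0.7 2.6] M [-0.04 -0.64 -0.04] px,py mm -59.5 -5.3 op 49.78
```

Moving at 11 N; dropping to 9 N and correcting the shift.

Request:
step_arm:
  motion:
    - [[0,0,0,0.0006,0,0,53],[0,0,0,0.0003,0,0,52.5],[0,0,0,0,0,0,52.5],[0,0,0,0,0,0,52.5]]
  force: 9

```text
time: 21.2
eef_pos: [0.5815, 0.2311, 0.1018]
orientation: [0.998, -0.066, -0.0, 0.0]
force: [1.4, 0.9, 3.6]
opening: 0.53
```

```bash
python3 -c "
from h import *
st()"
```

```text
t 21.20 p [0.5815 0.2311 0.1018] q [ 9.978e-01 -6.640e-02 -3.000e-04  1.000e-04] yaw -7.61 F [1.4 0.9 3.6] M [ 0.03 -0.09  0.02] px,py mm -59.5 -4.9 op 49.32
```

Request:
step_arm:
  motion:
    - [[0,0,0,0.0002,0,0,52],[0,0,0,0,0,0,52],[0,0,0,0,0,0,52],[0,0,0,0,0,0,52]]
  force: 8

```text
time: 21.53
eef_pos: [0.5818, 0.2311, 0.1016]
orientation: [0.998, -0.066, -0.0, 0.0]
force: [0.5, 0.7, 3.0]
opening: 0.518
```

```bash
python3 -c "
from h import *
st()
t=snap('top','t16');crop(t,120,180,250,270,5,'t16c')"
```

```text
t 21.53 p [0.5818 0.2311 0.1016] q [ 9.978e-01 -6.640e-02 -2.000e-04  1.000e-04] yaw -7.62 F [0.5 0.7 3. ] M [ 0.06 -0.06 -0.01] px,py mm -59.5 -4.6 op 48.21
```

View pics/t16c.png

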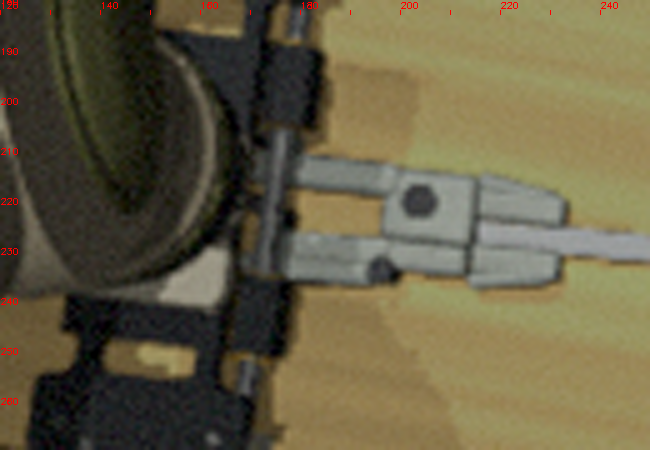

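The lever is nearly parallel, visible from (178,235) to (195,233). Reducing to 6 N with small steps.

Request:
step_arm:
  motion:
    - [[0,0,0,0.0002,0,0,51.5],[0,0,0,0,0,0,51.5],[0,0,0,0.0001,0,0,51.2]]
  force: 6

```text
time: 21.83
eef_pos: [0.5822, 0.2309, 0.1016]
orientation: [0.998, -0.067, -0.0, 0.0]
force: [0.2, -0.4, 0.5]
opening: 0.514
```

```bash
python3 -c "
from h import *
st()"
```

```text
t 21.83 p [0.5822 0.2309 0.1016] q [ 9.978e-01 -6.650e-02 -1.000e-04  1.000e-04] yaw -7.63 F [ 0.2 -0.4  0.5] M [ 0.03 -0.07  0.02] px,py mm -59.4 -4.2 op 47.79
```

Request:
step_arm:
  motion:
    - [[0,0,0,0.0002,0,0,50.9],[0,0,0,0,0,0,50.6],[0,0,0,0,0,0,50.6]]
  force: 6

```text
time: 22.08
eef_pos: [0.5825, 0.2309, 0.1017]
orientation: [0.998, -0.066, -0.0, 0.0]
force: [1.1, 0.2, -0.4]
opening: 0.505
```

```bash
python3 -c "
from h import *
st()"
```

```text
t 22.08 p [0.5825 0.2309 0.1017] q [ 9.978e-01 -6.650e-02 -1.000e-04  1.000e-04] yaw -7.62 F [ 1.1  0.2 -0.4] M [-0.08 -0.13  0.05] px,py mm -59.4 -3.9 op 46.95
```

```bash
python3 -c "
from h import *
st()
t=snap('top','t17');crop(t,120,180,250,270,5,'t17c');s=snap('scene','s17');crop(s,360,130,480,230,6,'s17c')
for n in('t16','t17'):
  D=pliers(load(n))
  for u in (180,184,188,192): print(n,u,[(round(a,2),d) for a,d in edges(D[200:250,u],200)])
"
```

```text
t 22.08 p [0.5825 0.2309 0.1017] q [ 9.978e-01 -6.650e-02 -1.000e-04  1.000e-04] yaw -7.62 F [ 1.1  0.2 -0.4] M [-0.08 -0.13  0.05] px,py mm -59.4 -3.9 op 46.95
t16 180 [(np.float64(205.7), 1), (np.float64(206.19), -1), (np.float64(217.03), 1), (np.float64(226.23), -1), (np.float64(236.4), 1)]
t16 184 [(np.float64(210.65), -1), (np.float64(217.52), 1), (np.float64(226.46), -1), (np.float64(236.36), 1)]
t16 188 [(np.float64(211.23), -1), (np.float64(217.66), 1), (np.float64(226.66), -1), (np.float64(236.49), 1)]
t16 192 [(np.float64(211.77), -1), (np.float64(218.46), 1), (np.float64(226.86), -1), (np.float64(236.56), 1)]
t17 180 [(np.float64(217.11), 1), (np.float64(225.73), -1), (np.float64(235.84), 1)]
t17 184 [(np.float64(210.74), -1), (np.float64(217.52), 1), (np.float64(226.28), -1), (np.float64(235.64), 1)]
t17 188 [(np.float64(211.41), -1), (np.float64(217.64), 1), (np.float64(226.44), -1), (np.float64(236.11), 1)]
t17 192 [(np.float64(211.75), -1), (np.float64(218.51), 1), (np.float64(226.76), -1), (np.float64(236.53), 1)]
```

View pics/t17c.png

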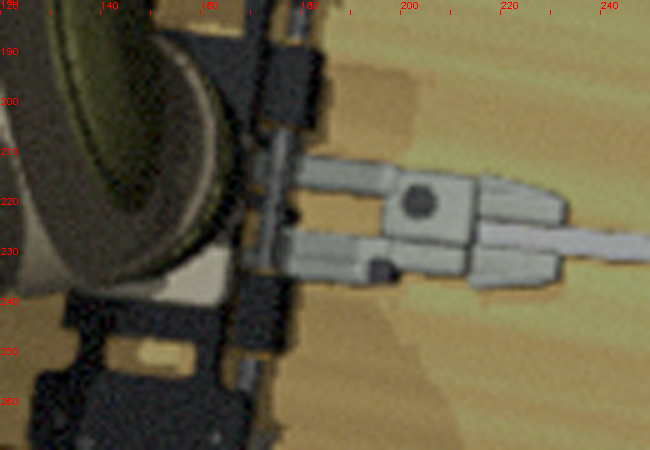

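View pics/s17c.png

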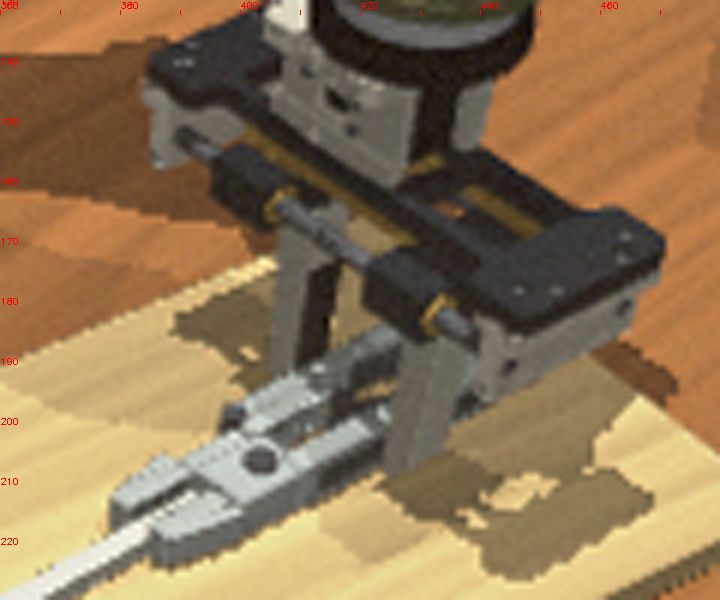

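Lever is still roughly 4° from parallel. Continuing gently at 5 N.

Request:
step_arm:
  motion:
    - [[0,0,0,0.0002,0,0,50.3],[0,0,0,0,0,0,50],[0,0,0,0,0,0,50]]
  force: 5

```text
time: 22.43
eef_pos: [0.5826, 0.2309, 0.1017]
orientation: [0.998, -0.066, -0.0, 0.0]
force: [1.2, -1.2, -2.6]
opening: 0.501
```

```bash
python3 -c "
from h import *
st()"
```

```text
t 22.43 p [0.5826 0.2309 0.1017] q [ 9.978e-01 -6.650e-02 -1.000e-04  1.000e-04] yaw -7.62 F [ 1.2 -1.2 -2.6] M [-0.09 -0.1   0.02] px,py mm -59.4 -3.8 op 46.62
```

Request:
step_arm:
  motion:
    - [[0,0,0,0.0002,0,0,49.7],[0,0,0,0,0,0,49.4],[0,0,0,0,0,0,49.4]]

```text
time: 22.68
eef_pos: [0.5827, 0.2309, 0.1017]
orientation: [0.998, -0.066, -0.0, 0.0]
force: [0.1, -0.4, -2.1]
opening: 0.499
```

```bash
cat >> h.py <<'E'
def lev(n):
    t=load(n);D=pliers(t);A=[];B=[]
    for u in range(178,194):
        e=edges(D[207:245,u],207); b=[a for a,d in e if d>0]; A.append((u,b[0]));B.append((u,b[-1]))
    f=lambda P:np.polyfit(*np.array(P).T,1)
    a,b=f(A),f(B); print(n,"lever-handle deg",round(np.degrees(np.arctan(a[0])-np.arctan(b[0])),2),"gap at 180 px",round(np.polyval(b,180)-np.polyval(a,180),2))
E
python3 -c "
from h import *
st();snap('top','t18')
for n in('t15','t16','t17','t18'): lev(n)"
```

```text
t 22.68 p [0.5827 0.2309 0.1017] q [ 9.978e-01 -6.650e-02 -2.000e-04  1.000e-04] yaw -7.63 F [ 0.1 -0.4 -2.1] M [-0.12  0.13  0.01] px,py mm -59.4 -3.7 op 46.42
t15 lever-handle deg 12.92 gap at 180 px 21.51
t16 lever-handle deg 10.02 gap at 180 px 20.05
t17 lever-handle deg 9.06 gap at 180 px 19.55
t18 lever-handle deg 8.91 gap at 180 px 19.47
```

Request:
step_arm:
  motion:
    - [[0,0,0,0,0,0,49.4],[0,0,0,0,0,0,49.2],[0,0,0,0.0001,0,0,49]]
  force: 7

```text
time: 22.98
eef_pos: [0.5828, 0.2309, 0.1017]
orientation: [0.998, -0.066, -0.0, 0.0]
force: [-1.0, -0.6, -2.5]
opening: 0.502
```

```bash
python3 -c "
from h import *
st()"
```

```text
t 22.98 p [0.5828 0.2309 0.1017] q [ 9.978e-01 -6.650e-02 -2.000e-04  1.000e-04] yaw -7.62 F [-1.  -0.6 -2.5] M [-0.18  0.23  0.07] px,py mm -59.4 -3.6 op 46.7
```

Request:
step_arm:
  motion:
    - [[0,0,0,0.0001,0,0,48.7],[0,0,0,0.0001,0,0,48.4],[0,0,0,0,0,0,48.4]]
  force: 6

```text
time: 23.23
eef_pos: [0.5829, 0.2309, 0.1017]
orientation: [0.998, -0.066, -0.0, 0.0]
force: [-1.5, -1.3, -2.1]
opening: 0.502
```

```bash
python3 -c "
from h import *
st();snap('top','t19')
lev('t19')"
```

```text
t 23.23 p [0.5829 0.2309 0.1017] q [ 9.978e-01 -6.640e-02 -3.000e-04  1.000e-04] yaw -7.62 F [-1.5 -1.3 -2.1] M [-0.19  0.41 -0.02] px,py mm -59.5 -3.5 op 46.64
t19 lever-handle deg 9.35 gap at 180 px 19.53
```

Going from 5 to 7 N gives no more motion at 50.1 %, and it was still moving at 6 N just before, so this looks like the stop. I'll open the fingers a little and see whether the lever stays.

Request:
step_arm:
  motion:
    - [[0,0,0,-0.0003,0,0,51],[0,0,0,0,0,0,52.5],[0,0,0,0,0,0,54],[0,0,0,0,0,0,54]]
  force: 5

```text
time: 23.62
eef_pos: [0.5834, 0.2311, 0.1021]
orientation: [0.998, -0.067, 0.001, -0.0]
force: [0.2, -0.8, 0.2]
opening: 0.541
```

```bash
python3 -c "
from h import *
st();t=snap('top','t20')
lev('t20');crop(t,120,180,250,270,5,'t20c');s=snap('scene','s20');crop(s,360,130,480,230,6,'s20c')"
```

```text
t 23.62 p [0.5834 0.2311 0.1021] q [ 9.978e-01 -6.650e-02  5.000e-04 -2.000e-04] yaw -7.63 F [ 0.2 -0.8  0.2] M [-0.12  0.12  0.03] px,py mm -59.7 -3.0 op 50.3
t20 lever-handle deg 13.91 gap at 180 px 20.4
```

View pics/s20c.png

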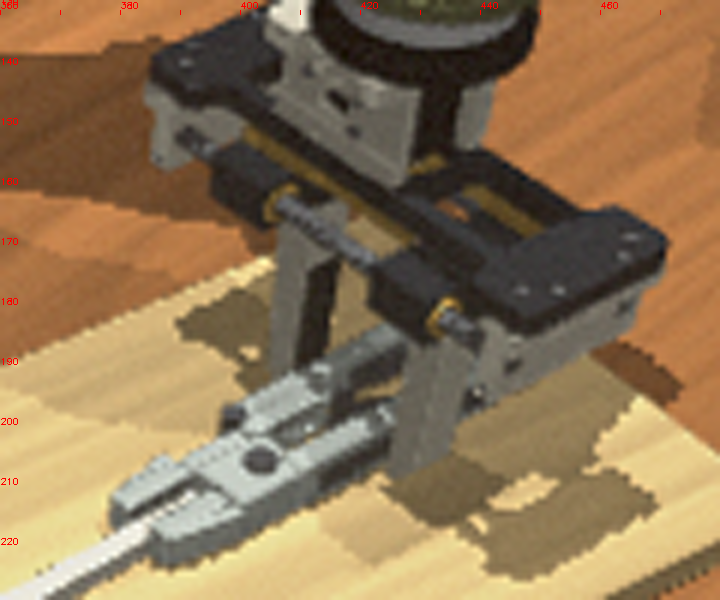

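```bash
python3 -c "
from h import *
for n in('t19','t20'):
  D=pliers(load(n))
  for u in (180,184,188,192): print(n,u,[(round(float(a),2),d) for a,d in edges(D[200:250,u],200)])
"
```

```text
t19 180 [(216.79, 1), (225.53, -1), (235.78, 1)]
t19 184 [(210.62, -1), (217.6, 1), (225.99, -1), (235.54, 1)]
t19 188 [(211.32, -1), (217.6, 1), (226.34, -1), (235.78, 1)]
t19 192 [(211.77, -1), (218.43, 1), (226.6, -1), (236.51, 1)]
t20 180 [(203.76, 1), (204.42, -1), (208.79, 1), (209.25, -1), (216.75, 1), (225.66, -1), (235.69, 1)]
t20 184 [(210.65, -1), (217.43, 1), (226.06, -1), (235.55, 1)]
t20 188 [(211.35, -1), (217.6, 1), (226.46, -1), (235.95, 1)]
t20 192 [(211.77, -1), (218.45, 1), (226.59, -1), (236.57, 1)]
```

View pics/t20c.png

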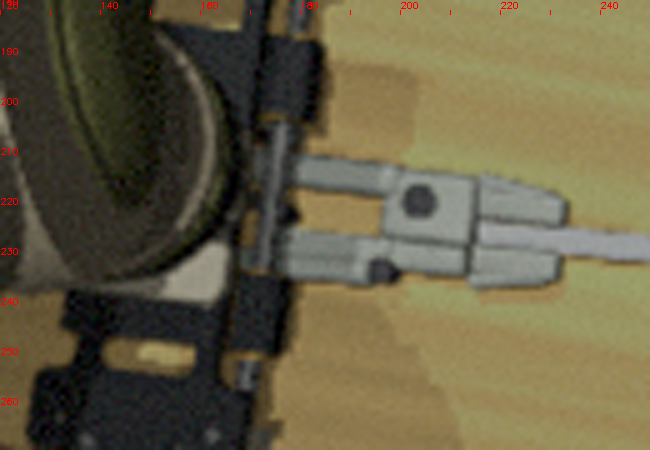

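The lever edges haven't changed (rows 225.6 and 235.7). I'll open wider to confirm.

Request:
step_arm:
  motion:
    - [[0,0,0,0,0,0,57],[0,0,0,0,0,0,60],[0,0,0,0,0,0,63],[0,0,0,0,0,0,66],[0,0,0,0,0,0,66]]

```text
time: 24.13
eef_pos: [0.5829, 0.2309, 0.1018]
orientation: [0.998, -0.066, 0.0, 0.0]
force: [-0.3, 1.0, 0.3]
opening: 0.652
```

```bash
python3 -c "
from h import *
st();t=snap('top','t21')
D=pliers(t)
for u in (180,184,188,192): print(u,[(round(float(a),2),d) for a,d in edges(D[200:250,u],200)])
s=snap('scene','s21');crop(s,360,130,480,230,6,'s21c')"
```

```text
t 24.13 p [0.5829 0.2309 0.1018] q [ 0.9978 -0.0665  0.      0.    ] yaw -7.63 F [-0.3  1.   0.3] M [-0.05  0.08 -0.01] px,py mm -59.5 -3.5 op 60.59
180 [(201.84, -1), (206.31, 1), (209.72, -1), (216.69, 1), (225.59, -1), (235.59, 1)]
184 [(210.6, -1), (217.55, 1), (225.91, -1), (235.57, 1)]
188 [(211.3, -1), (217.67, 1), (226.35, -1), (235.98, 1)]
192 [(211.79, -1), (218.46, 1), (226.63, -1), (236.57, 1)]
```

View pics/s21c.png

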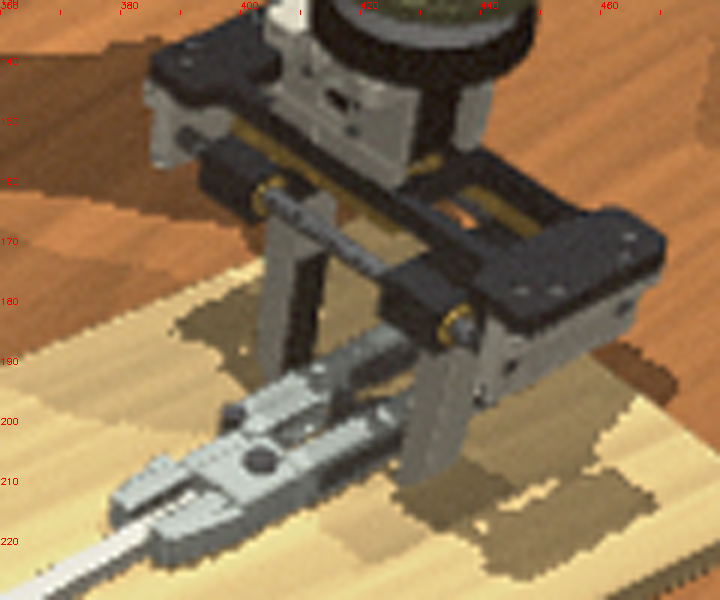

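Locked: the lever hasn't moved while the fingers stand clear on both sides. Lifting straight up and away for a final check.

Request:
step_arm:
  motion:
    - [[0,0,0,0,0,-0.01,66],[0,0,0,0,0,-0.02,66],[0,0,0,0,0,-0.03,66],[0,0,0,0,0,-0.04,66],[0,0,0,0,-0.03,-0.03,66]]

```text
time: 24.65
eef_pos: [0.5873, 0.254, 0.2347]
orientation: [0.998, -0.07, 0.0, 0.002]
force: [1.9, -0.5, -0.8]
opening: 0.661
```

Request:
step_arm:
  motion:
    - [[0,0,0,0,-0.04,-0.02,66],[0,0,0,0,-0.04,0,66],[0,0,0,0,-0.04,0,66],[0,0,0,0,-0.04,0,66],[0,0,0,0,0,0,66]]

```text
time: 25.07
eef_pos: [0.6056, 0.4262, 0.2502]
orientation: [0.998, -0.062, -0.0, -0.003]
force: [-2.3, 0.6, -1.2]
opening: 0.663
```

```bash
python3 -c "
from h import *
st();t=snap('top','t22')
crop(t,90,140,310,300,3,'t22c');s=snap('scene','s22');crop(s,340,150,480,270,5,'s22c')
report('t22')"
```

```text
t 25.07 p [0.6056 0.4262 0.2502] q [ 9.981e-01 -6.190e-02 -1.000e-04 -2.800e-03] yaw -7.1 F [-2.3  0.6 -1.2] M [-0.01  0.17  0.01] px,py mm -256.0 -6.5 op 61.65
O [0.5775 0.1709] ang -96.85 hinge [0.  8.1] bar ang rel 0.7 bar mid y [91.8  1.1] far end [121.1  -0.9]
```

View pics/t22c.png

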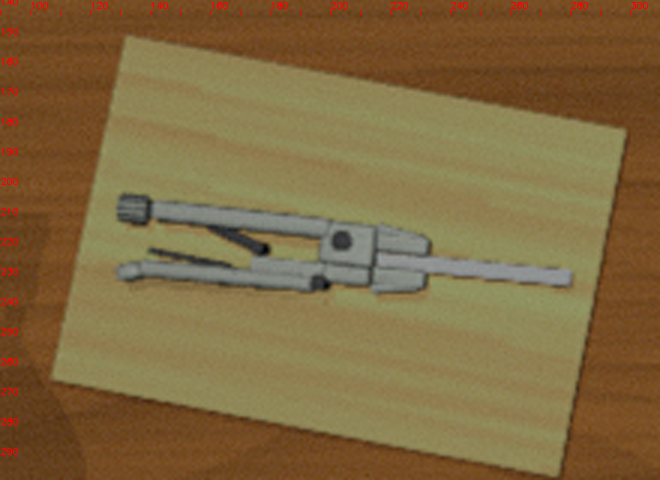

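View pics/s22c.png

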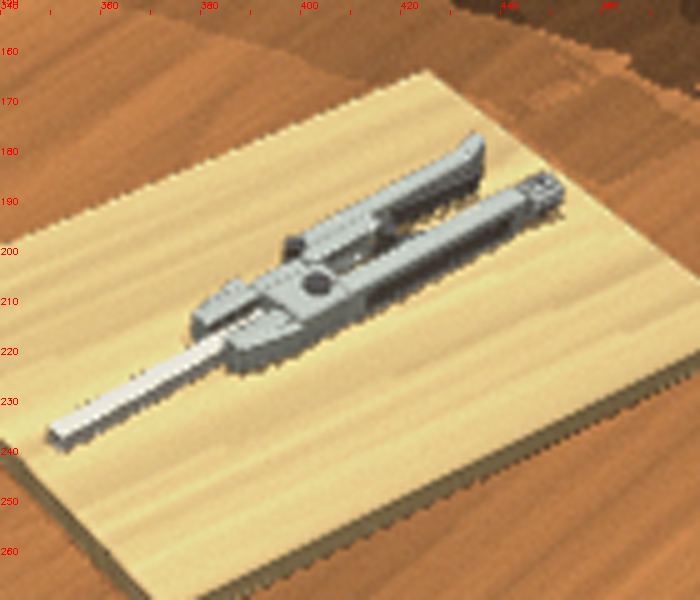

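```bash
sed -i 's/D\[r,255:300\],255)\[0\]\[0\] for r in (232,233)/D[r,268:300],268)[0][0] for r in (231,232,233)/' h.py; python3 -c "
from h import *
t=load('t22');D=pliers(t); print([[round(float(a),1) for a,_ in edges(D[r,240:300],240)] for r in(230,231,232,233,234)])
report('t9');t,D,O,ex,ey,P=report('t22')
L=[];M=[]
for u in range(140,186,2):
    b=[v for v,d in edges(D[195:275,u],195) if d>0][-1]; L.append(P(onz(t,(u,b),.037)[:2]))
L=np.array(L);f=np.polyfit(L[:,0],L[:,1],1);print('lever outer slope deg',np.degrees(np.arctan(f[0])),'y at -66',np.polyval(f,-66))
for n in ('top0','t22'):
    print(n)
    c=load(n);h=cv2.cvtColor(c['pixels'],cv2.COLOR_RGB2HSV)
    for nm,(x0,y0,x1,y1) in dict(strip=(340,178,425,205),rod=(366,288,416,306),block=(435,165,500,225),hammer=(465,200,535,355)).items():
        m=(h[y0:y1,x0:x1,1]<70); yy,xx=np.nonzero(m); print(nm,xx.mean().round(2),yy.mean().round(2))
"
```

```text
[[280.2], [280.3], [249.4, 280.2], [259.2, 280.0], [269.9, 279.7]]
O [0.5781 0.1715] ang -97.51 hinge [0.  7.9] bar ang rel 0.49 bar mid y [92.7  0.7] far end [140.1   2.2]
O [0.5775 0.1709] ang -96.85 hinge [0.  8.1] bar ang rel 0.7 bar mid y [91.8  1.1] far end [140.2   1.2]
lever outer slope deg 0.7972041699703063 y at -66 -25.27453770608932
top0
strip 41.51 13.46
rod 24.65 9.75
block 34.8 35.19
hammer 19.69 15.08
t22
strip 41.52 13.46
rod 24.72 9.77
block 34.8 35.11
hammer 19.74 15.02
```

All checks agree: the far end is at 140.2 mm, the lever is 0.8° from parallel, and the bystanders haven't moved. Handing in.

```bash
python3 -c "
from plant import close_job
print(close_job())"
```

```text
the job is handed in; nothing more can be done
None
```

The silver bar is clamped in the locking pliers, and they stayed locked when I let go. The job was handed in at about 25 s.

**Bar:** I slid it in until it touched the throat, at about 2.5 N. The loose pliers slid back about 3 mm on the board as it went home. After locking, its far end measured 140.2 mm from the pliers' origin (140 expected). It read 0.7° off the pliers' axis, which is close to the limit of the camera measurement.

**Squeeze:** The grip force went up to 16 N. The peak was passed between 14 and 16 N, and I then lowered the force in steps. The lever was nearly home at 6 N and rested on its stop with 5 to 7 N on it for under a second. I saw no distinct snap in the readings. I judged it locked because the lever stopped moving at 5 to 7 N, and stayed put when the fingers opened and after they lifted away.

**Last pictures:** The lever is 0.8° from parallel with the fixed handle. The strip, rod, block and hammer have not moved since the start, and the gripper is clear of everything.

**Disagreements:** A first end-of-bar reading of 121 mm was an error in my script; repeating it on the same picture gave 140.2 mm. My lever-angle estimates during the squeeze varied by several degrees because the gripper hid most of the lever, so I did not rely on them.

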